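Rake the breadsticks into rows

TASK

The breadsticks on the baking tray are hot from the oven and lie all askew: take the rake out of the small steel pan and, without touching them with the gripper, comb them gently into two neat rows along the long side of the tray that is nearest the robot, the three in the left half side by side, close together, parallel to that side and drawn right up against its rim, and the two in the right half likewise, all flat on the tray. Then put the rake back standing in its steel pan with its tines down on the pan's floor and its handle lying level over the pan's rim, and let go of it. Leave the stack of plates, the squeeze bottle and the lidded tub where they are.

Things in the scene. Friction and masses are not known exactly. Their poses are not given: they have to be found in the camera images.
- tray: Dark steel baking tray, does not move, 300 x 400 mm, on a thin black mat. Inside 290 mm (x) by 390 mm (y), upright walls, floor 5 mm and rim 28 mm above the counter. Origin: its centre, at counter height. Its x points away from the robot, y to the robot's left (small yaw aside): the near long wall's inner face lies at x = -145 mm, the left half is y > 0.
- stick_a: One of five alike crisp breadsticks, a golden brown rod 150 mm long (its y axis), 16 mm wide, 14 mm high, flat underneath so that it slides and does not roll, about 30 g. Origin: middle of its underside. Starts in the left (y > 0) half of the tray.
- stick_b: One of five alike crisp breadsticks, a golden brown rod 150 mm long (its y axis), 16 mm wide, 14 mm high, flat underneath so that it slides and does not roll, about 30 g. Origin: middle of its underside. Starts in the left (y > 0) half of the tray.
- stick_c: One of five alike crisp breadsticks, a golden brown rod 150 mm long (its y axis), 16 mm wide, 14 mm high, flat underneath so that it slides and does not roll, about 30 g. Origin: middle of its underside. Starts in the left (y > 0) half of the tray.
- stick_d: One of five alike crisp breadsticks, a golden brown rod 150 mm long (its y axis), 16 mm wide, 14 mm high, flat underneath so that it slides and does not roll, about 30 g. Origin: middle of its underside. Starts in the right (y < 0) half of the tray.
- stick_e: One of five alike crisp breadsticks, a golden brown rod 150 mm long (its y axis), 16 mm wide, 14 mm high, flat underneath so that it slides and does not roll, about 30 g. Origin: middle of its underside. Starts in the right (y < 0) half of the tray.
- rake: Kitchen rake, 150 g: five upright round steel tines in a row along its y (6 mm thick, 24 mm apart, 102 mm over all) under a steel crossbar 106 mm wide, 62 mm above the tips; level wooden handle 24 mm wide, 18 mm high, from 30 to 210 mm behind the tines (-x), underside 62 mm above the tips. Origin: middle of the row of tine tips. z up. Starts standing in its pan, handle over the near rim.
- rake_grip (a point): Good place to grip the rake, near its balance point: centre of the handle's section (24 mm across, 18 mm high), 55 mm behind the tines (rake x = -55 mm) and 71 mm above their tips.
- rake_pan: Small open steel food pan, does not move, inside 170 mm (x) by 156 mm (y), walls 3 mm with a 9 mm lip outside, floor 3 mm and rim 65 mm above the counter. It stands left or right of the tray. Origin: centre of its underside. The rake's handle lies over its -x wall (towards the robot).
- plates: Bystander: stack of square plates, 160 x 160 x 72 mm, on the side of the tray away from the rake. Origin: centre of its underside.
- squeeze_bottle: Bystander: cream-coloured squeeze bottle with a nozzle, 62 mm across, 185 mm high. Origin: centre of its underside.
- tub: Bystander: lidded round tub, 114 mm across, 90 mm high. Origin: centre of its underside.
There are look-alikes about, which are no part of the job. Leave any red look-alike of the rake alone.

How it is judged:
By the outcome, as a careful person would: the job done as asked, in the order asked, and still so for the second after the job is handed in, with the robot touching nothing.
It also fails if it takes over 72 s, if anything falls off the work surface, if the arm or the gripper's body presses on something with over 40 N, if the wrist force passes 120 N, or if a joint passes its speed limit or range.

ROBOT

A 6-joint arm with a two-finger parallel gripper is mounted at the origin on the work surface. World frame = base frame: x ahead of the robot, y to its left, z up, the work surface at z = 0. Lengths are in m, angles in rad, forces in N, time in s.
With the tool pointing down it reaches from about 0.425 to 1.125 m from the base axis. Payload 14.9 kg.
Tool frame: the origin (TCP) lies on the centre line of the jaws, within the pads' length; the fingertips stand 8 mm ahead of it and the grasp point (between the pads) lies 11 mm behind it; y points along the fingers, x is the direction in which the jaws open and shut, and the axes are right-handed (so a half turn about y gives the same grasp; the last joint's range is limited). The gripper opens to 91 mm and grips with 3 to 60 N. Pads are 32 mm wide; open, the fingers measure 118 mm over their backs; the gripper's body (76 mm by 178 mm) begins 60 mm behind the grasp point.
Start: joints at [1.069, 0.379, 1.734, -0, 1.028, -0.033], TCP at [0.316, 0.624, 0.197] pointing down, gripper open.
Joint ranges: [-2.77, 2.77], [-0.74, 2.19], [0, 2.66], [-1.06, 4.2], [0.31, 2.87], [-3.08, 3.08]. Speed limits (rad/s): [1.89, 1.89, 2.39, 3.14, 3.14, 3.14].

INTERFACE

Orientations are given as a rotation vector (axis times angle).
In Python, from rig import ctrl, vision gives the robot as it stands.
- The arm moves only by the tool carry_out, never from a script. Its argument "commands" is a list of rows, each a list of 4 numbers: the shift along the tool's x, y, z in cm, then the turn about the tool's y in rad. A call has 1 to 20 rows; each row shifts and turns the commanded pose from where the row before left it, along the tool's axes as they then stand; what a row does not reach is not made up. A row lasts 1/10 s, in which the tool goes at most 50 mm and 8.59 degrees, less where a joint would pass 70% of its speed; a pose out of reach is approached as far as the arm can. A call is refused whole if a number of a shift passes 5 or a number of a turn 0.15, either way. A call with a gripper value outside its range is refused whole. "claw" is the closure in counts, from 0 (fully open) to 255 (shut), set as the call begins (left out, the last holds). The fingers move at their own pace and stop on an object; the grip force is fixed at half the most. Time passes only in rows, so rows that do not move let the fingers close. It gives the time, the measured TCP pose, the force and the opening at its end, in the units of the state.
- ctrl.sense(): the state, without advancing time (a new reading comes with each control period).
- vision.grab_frame(name): name is "scene" or "top" or "wrist"; returns a dict with "frame" (400x640x3 uint8, red, green, blue), "depth" (400x640 float32, m along the optical axis (not along the pixel's ray), 0 where there is no reading), "fx", "fy", "cx", "cy" (pixels), "view" (4x4, takes a point from world to camera coordinates); the wrist camera has in their place "T_tool_cam" (4x4, takes a point from camera to tool coordinates, whose origin is the TCP and whose axes are the tool frame's). Camera axes: x right, y down, z forward; pixel columns grow to the right and rows downward; lengths in m; the calibration is good to about 2 mm. A picture is of the moment at which its call begins: read the wrist's pose just before it.
- ctrl.finish_job(): hands the job in, once; it reports no verdict.
The state is a dict: "time": time; "qpos": joint angles; "joint_velocities": joint speeds; "joint_torque": joint torques, N m; "tool_pos": TCP position; "tcp_rot": TCP orientation; "contact_force": force on the tool from outside, world axes, zero at the start; "torque": the same for the moment, N m; "finger_gap": opening from 0.0 (shut) to 1.0 (fully open).
Only numpy, scipy, OpenCV 4.12 (cv2) and the standard library are available. Lean on these libraries where they do the work, as an engineer would, in place of code of your own. Each camera call takes 0.05 s, during which the arm holds its last target.

## Working session

There is one attempt and no reset: what is moved stays moved. The work goes in short steps, Python scripts to look and compute and a tool call to move; the robot and the scene stay as the last step left them, time stands still between calls to the robot, and variables do not carry over. Pictures are saved under pics/ and viewed, and the job is handed in when it is done.

Besides the shell and the picture viewer there is one more tool, called after ">>>" as name(argument=value, ...) on one line, values as JSON. carry_out: Moves the arm, as the interface text tells. Its arguments: {"type":"object","properties":{"commands":{"type":"array"},"claw":{"type":"number"}},"required":["commands"]}

```bash
mkdir -p pics; ls; python3 - <<'E'
from rig import ctrl, vision
import cv2, numpy as np
s=ctrl.sense()
print({k:np.round(v,3).tolist() if not isinstance(v,float) else v for k,v in s.items()})
for n in ["top","scene","wrist"]:
    f=vision.grab_frame(n)
    cv2.imwrite(f"pics/{n}0.png",f["frame"][:,:,::-1])
    np.savez(f"/tmp/{n}0.npz",**f)
    print(n,f["fx"],f["cx"],f["cy"],np.round(f.get("view",f.get("T_tool_cam")),3).tolist())
E
```

```text
pics
{'time': 0.0, 'qpos': [1.069, 0.379, 1.735, 0.0, 1.028, -0.033], 'joint_velocities': [0.0, -0.0, -0.001, 0.001, -0.0, -0.001], 'joint_torque': [0.001, -76.373, -43.437, 0.065, 0.042, -0.0], 'tool_pos': [0.316, 0.624, 0.197], 'tcp_rot': [-1.396, -0.857, 0.858], 'contact_force': [0.392, -0.746, -0.028], 'torque': [0.016, -0.022, 0.036], 'finger_gap': 1.0037943941202778}
top 398.01900977724006 319.9825854489648 199.22409712433515 [[0.023, -1.0, 0.012, 0.113], [-0.992, -0.024, -0.123, 0.553], [0.123, -0.009, -0.992, 1.341], [0.0, 0.0, 0.0, 1.0]]
scene 377.1222910505545 324.94828125958776 202.7786528892043 [[0.747, 0.665, 0.011, -0.495], [0.438, -0.479, -0.761, -0.108], [-0.501, 0.573, -0.648, 1.401], [0.0, 0.0, 0.0, 1.0]]
wrist 306.11687147772346 315.59474214457765 195.754311045216 [[1.0, 0.001, 0.0, -0.0], [0.0, -0.266, 0.964, -0.187], [0.002, -0.964, -0.266, 0.074], [0.0, 0.0, 0.0, 1.0]]
```

View pics/top0.png

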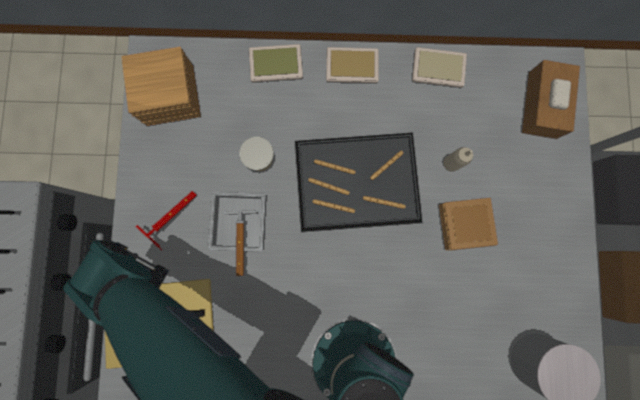

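View pics/scene0.png

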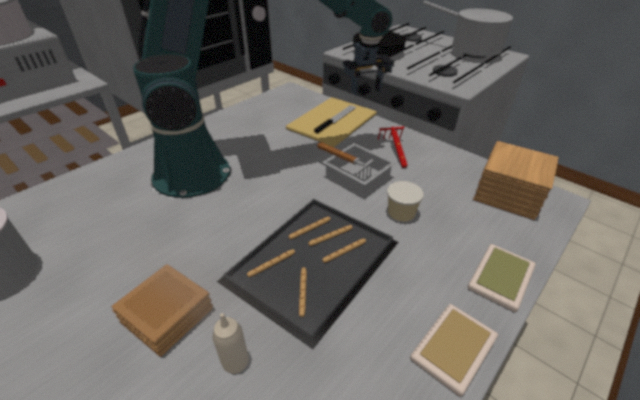

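View pics/wrist0.png

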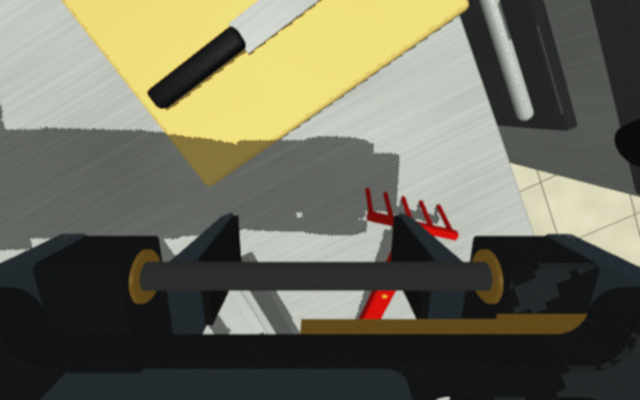

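```bash
cat > h.py <<'E'
import numpy as np, cv2
from scipy.spatial.transform import Rotation as R
def cloud(f,view=None):
    d=f["depth"].astype(float); h,w=d.shape
    u,v=np.meshgrid(np.arange(w),np.arange(h))
    c=np.stack([(u-f["cx"])/f["fx"]*d,(v-f["cy"])/f["fy"]*d,d],-1)
    V=np.linalg.inv(f["view"]) if view is None else view
    return c@V[:3,:3].T+V[:3,3]
def ray(f,u,v,z,V=None):
    """pixel -> world point at height z"""
    V=np.linalg.inv(f["view"]) if V is None else V
    d=V[:3,:3]@np.array([(u-f["cx"])/f["fx"],(v-f["cy"])/f["fy"],1.])
    o=V[:3,3]; return o+d*(z-o[2])/d[2]
def proj(f,P,V=None):
    V=f["view"] if V is None else V
    c=np.atleast_2d(P)@V[:3,:3].T+V[:3,3]
    return np.c_[c[:,0]/c[:,2]*f["fx"]+f["cx"],c[:,1]/c[:,2]*f["fy"]+f["cy"]]
def ortho(f,x0,x1,y0,y1,z,s=0.001,V=None):
    """image: up = +x, left = +y"""
    W=int(round((y1-y0)/s));H=int(round((x1-x0)/s))
    j,i=np.meshgrid(np.arange(W),np.arange(H))
    P=np.stack([x1-(i+.5)*s,y1-(j+.5)*s,np.full(i.shape,z)],-1).reshape(-1,3)
    p=proj(f,P,V).astype(np.float32)
    return cv2.remap(f["frame"],p[:,0].reshape(H,W),p[:,1].reshape(H,W),cv2.INTER_CUBIC)
def toolT(s):
    T=np.eye(4);T[:3,:3]=R.from_rotvec(s["tcp_rot"]).as_matrix();T[:3,3]=s["tool_pos"];return T
E
python3 - <<'E'
from h import *
f=dict(np.load('/tmp/top0.npz'))
P=cloud(f)
print(R.from_rotvec([-1.396,-.857,.858]).as_matrix().round(3))
def show(n,a,b,c,d):
    Q=P[b:d,a:c]; print(n,np.nanmin(Q[...,2]).round(3),np.nanmax(Q[...,2]).round(3))
for n,(u,v) in dict(counter=(280,280),trayfloor=(340,170),trayedge=(360,136),nearrim=(360,226),handle=(240,250),handle2=(240,270),pan=(228,225),tub=(256,153),plates=(468,222),red=(175,210)).items():
    print(n,P[v,u].round(4))
hsv=cv2.cvtColor(f["frame"],cv2.COLOR_RGB2HSV)
m=((hsv[...,0]>8)&(hsv[...,0]<25)&(hsv[...,1]>90)).astype(np.uint8)
n,l,st,ce=cv2.connectedComponentsWithStats(m)
for i in range(1,n):
    if st[i,4]>15 and st[i,4]<400:
        vv,uu=np.where(l==i)
        Q=np.array([ray(f,a,b,0.016) for a,b in zip(uu,vv)])
        c=Q.mean(0);U,S,Vt=np.linalg.svd(Q[:,:2]-c[:2]);d=Vt[0]; pr=(Q[:,:2]-c[:2])@d
        print(st[i],c.round(4),'len',np.ptp(pr).round(3),'angle from y deg',np.degrees(np.arctan2(-d[0]*np.sign(d[1]),abs(d[1]))).round(1), 'z',np.median(P[vv,uu,2]).round(3))
g=f["frame"][120:290,190:510]; cv2.imwrite('pics/crop0.png',cv2.resize(g,None,fx=2.5,fy=2.5,interpolation=cv2.INTER_CUBIC)[:,:,::-1])
E
```

```text
[[ 0.452 -0.    -0.892]
 [ 0.892 -0.001  0.452]
 [-0.001 -1.    -0.   ]]
counter [0.2707 0.2571 0.0049]
trayfloor [0.6573 0.0582 0.0193]
trayedge [ 0.7884 -0.0133 -0.0016]
nearrim [ 0.4629 -0.0166 -0.    ]
handle [0.3703 0.3837 0.087 ]
handle2 [0.3057 0.382  0.0796]
pan [0.4553 0.4456 0.0019]
tub [0.695  0.3457 0.0855]
plates [ 0.4805 -0.3702  0.0723]
red [0.4997 0.6182 0.0454]
[370 151  33  29 184] [ 0.68   -0.1055  0.016 ] len 0.149 angle from y deg 42.2 z 0.018
[314 160  41  14 176] [0.6703 0.0793 0.016 ] len 0.148 angle from y deg -14.8 z 0.019
[308 178  41  17 180] [0.5999 0.0978 0.016 ] len 0.149 angle from y deg -18.1 z 0.019
[363 196  43  12 181] [ 0.5487 -0.0965  0.016 ] len 0.15 angle from y deg -11.3 z 0.019
[313 200  42  13 184] [0.5303 0.0786 0.016 ] len 0.148 angle from y deg -12.5 z 0.018
[236 223   8  53 389] [0.3711 0.3981 0.016 ] len 0.178 angle from y deg -88.0 z 0.082
[105 335  17  33 270] [0.0125 0.8085 0.016 ] len 0.113 angle from y deg -68.8 z 0.02
```

View pics/crop0.png

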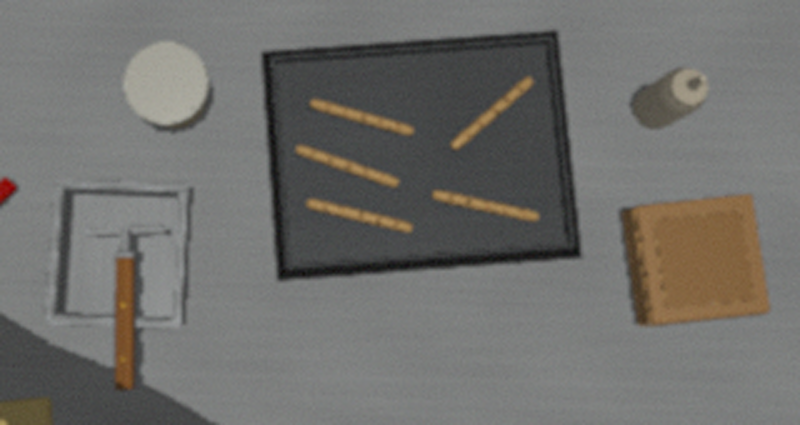

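Rake candidates in the top view: the wooden-handled rake in the steel pan at (240,245), and a red rake on the counter at (165,215). The description picks the wooden one, and the crop confirms it: its tines are inside the pan and its handle lies over the near rim. The crop also shows five sticks in the tray, plates at (468,222), the tub at (256,153) and the bottle at (460,157). Next I'll move up for a closer wrist view.

>>> carry_out(commands=[[0, -5, 0, -0.12], [0, -5, 0, -0.12], [0, -5, 0, -0.12], [0, -5, 0, -0.11], [-4, -1, -1, 0], [-4, -1, -1, 0], [-4, -1, -1, 0], [-4, -1, -1, 0], [-4, -1, -1, 0], [-4, 0, -1, 0], [-4, 0, -1, 0], [-4, 0, -1, 0], [-4, 0, -1, 0], [-4, 0, -1, 0], [-4, 0, 0, 0], [0, 0, 0, 0], [0, 0, 0, 0]])

```text
time: 1.85
tool_pos: [0.4168, 0.1841, 0.4474]
tcp_rot: [-1.209, -1.209, 1.208]
contact_force: [-0.1, 0.8, -0.3]
finger_gap: 1.0
```

```bash
python3 - <<'E'
from rig import ctrl, vision
from h import *
s=ctrl.sense(); T=toolT(s); print(s["time"],T.round(3).tolist())
f=vision.grab_frame("wrist"); np.savez('/tmp/w1.npz',T=T,**f)
cv2.imwrite('pics/w1.png',f["frame"][:,:,::-1])
E
```

```text
1.85 [[0.001, 0.0, -1.0, 0.417], [1.0, 0.0, 0.001, 0.184], [0.0, -1.0, -0.0, 0.447], [0.0, 0.0, 0.0, 1.0]]
```

View pics/w1.png

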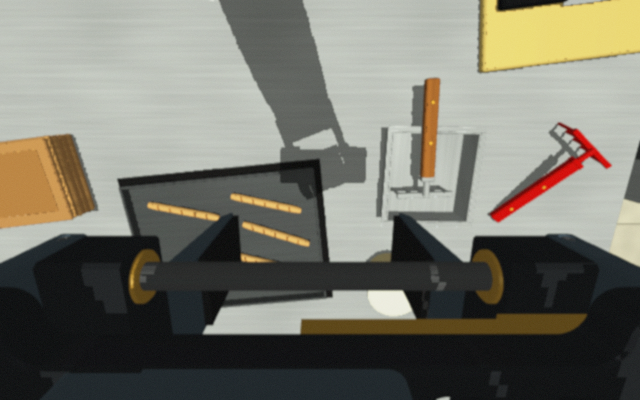

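The wrist view has up toward the robot. The rake is in its pan at (430,130), the red one is at (555,170), and the tray's near wall runs from (120,180) to (320,160). I'll rectify it to metric.

```bash
python3 - <<'E'
from h import *
f=dict(np.load('/tmp/w1.npz')); V=f['T']@f['T_tool_cam']; Vi=np.linalg.inv(V)
P=cloud(f,V)
for n,(u,v) in dict(counter=(250,140),nearrim=(220,171),floor=(180,190),handle=(430,130),bar=(427,192),panfloor=(405,180),panrim=(433,219)).items(): print(n,P[v,u].round(4))
# handle: points with wood color & z>.07
hsv=cv2.cvtColor(f['frame'],cv2.COLOR_RGB2HSV)
m=(hsv[...,0]>5)&(hsv[...,0]<22)&(hsv[...,1]>110); m[:,:400]=0;m[:,460:]=0;m[200:]=0
vv,uu=np.where(m); print('hz',np.median(P[vv,uu,2]))
Q=np.array([ray(f,a,b,0.083,V) for a,b in zip(uu,vv)])[:,:2]
r=cv2.minAreaRect((Q*1000).astype(np.float32)); print('handle rect',r)
c=Q.mean(0);U,S,Vt=np.linalg.svd(Q-c);print(c.round(4),Vt[0], 'ends',(((Q-c)@Vt[0]).min(),((Q-c)@Vt[0]).max()))
o=ortho(f,0.25,0.60,0.27,0.52,0.065,0.0005,Vi); 
for x in np.arange(.25,.6,.05): cv2.putText(o,f'{x:.2f}',(0,int((.6-x)/.0005)),0,.4,(255,0,0))
for y in np.arange(.3,.52,.05): cv2.putText(o,f'{y:.2f}',(int((.52-y)/.0005),12),0,.4,(255,0,0));
cv2.imwrite('pics/o_pan.png',cv2.resize(o,None,fx=.85,fy=.85)[:,:,::-1])
o=ortho(f,0.42,0.66,-0.25,0.25,0.028,0.0007,Vi)
cv2.imwrite('pics/o_tray.png',o[:,:,::-1])
E
```

```text
counter [0.3991 0.0494 0.001 ]
nearrim [ 0.4634 -0.0171  0.0014]
floor [ 0.5035 -0.104   0.0056]
handle [0.374  0.3854 0.083 ]
bar [0.4886 0.3933 0.0771]
panfloor [0.4821 0.3725 0.0022]
panrim [0.5502 0.4189 0.0556]
hz 0.08229986201294981
handle rect ((372.595703125, 383.818603515625), (169.22711181640625, 24.958112716674805), 2.5513455867767334)
[0.3694 0.3838] [0.99900604 0.04457496] ends (np.float64(-0.08143187954122931), np.float64(0.08779562924809167))
```

View pics/o_pan.png

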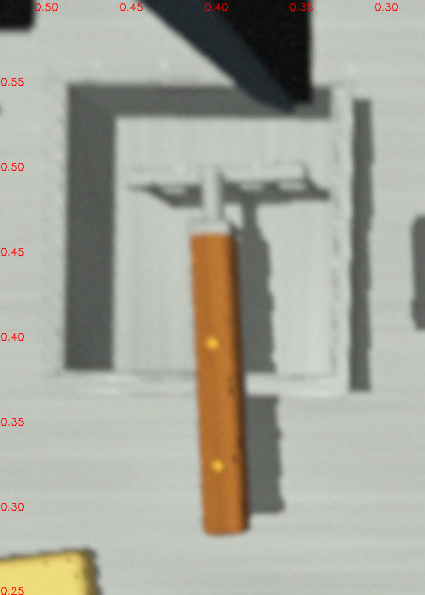

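View pics/o_tray.png

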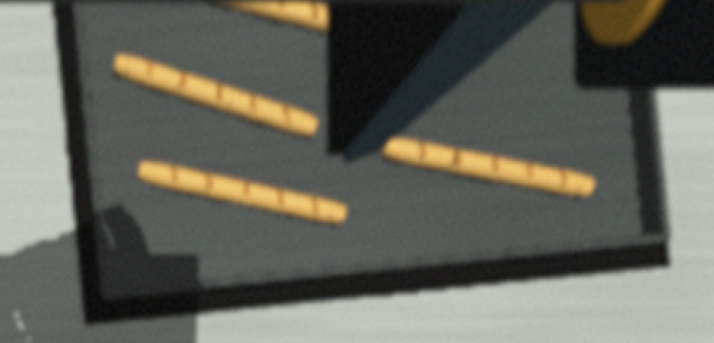

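>>> carry_out(commands=[[-4, -2, -3, 0], [-4, -2, -3, 0], [-4, -2, -3, 0], [-4, -2, -3, 0], [-2, -1, -2, 0], [0, 0, 0, 0], [0, 0, 0, 0]])

```text
time: 2.6
tool_pos: [0.5488, 0.0171, 0.5309]
tcp_rot: [-1.207, -1.21, 1.211]
contact_force: [-0.8, -0.2, -0.3]
finger_gap: 0.997
```

```bash
python3 - <<'E'
from rig import ctrl, vision
from h import *
s=ctrl.sense(); T=toolT(s); print(s["time"],T.round(3).tolist())
f=vision.grab_frame("wrist"); np.savez('/tmp/w2.npz',T=T,**f)
cv2.imwrite('pics/w2.png',f["frame"][:,:,::-1])
V=T@f['T_tool_cam'];Vi=np.linalg.inv(V)
o=ortho(f,0.42,0.78,-0.25,0.25,0.028,0.0007,Vi)
cv2.imwrite('pics/o_tray2.png',o[:,:,::-1])
t=dict(np.load('/tmp/top0.npz'))
o=ortho(t,0.42,0.82,-0.25,0.25,0.028,0.0007)
cv2.imwrite('pics/o_tray3.png',o[:,:,::-1])
E
```

```text
2.6 [[-0.002, -0.001, -1.0, 0.549], [1.0, 0.0, -0.002, 0.017], [0.0, -1.0, 0.001, 0.531], [0.0, 0.0, 0.0, 1.0]]
```

View pics/o_tray2.png

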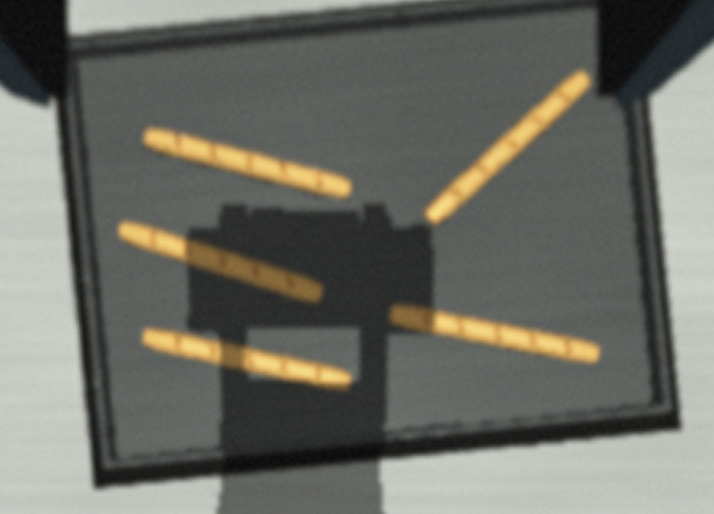

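View pics/o_tray3.png

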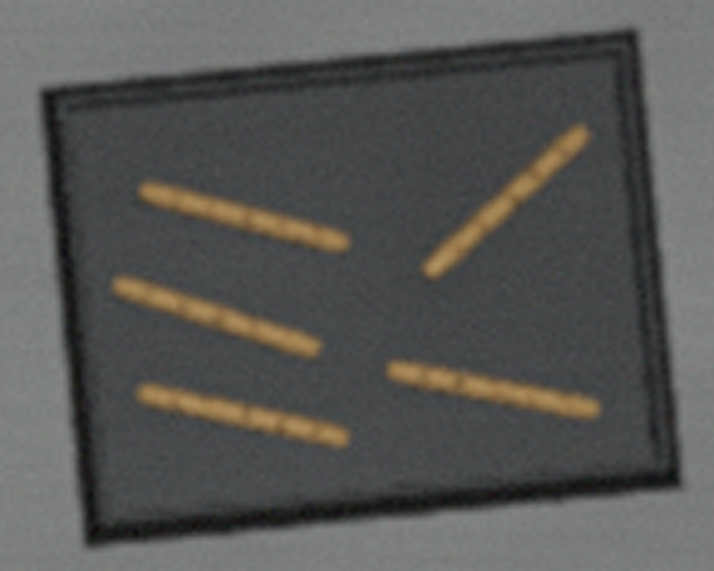

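```bash
cat > tray.py <<'E'
from h import *
def tpose(c,yaw):
    T=np.eye(4);T[:3,:3]=R.from_euler('z',yaw).as_matrix();T[:2,3]=c;return T
def overlay(f,Vi,T,k=1):
    im=cv2.resize(f['frame'],None,fx=k,fy=k,interpolation=cv2.INTER_CUBIC).copy()
    def rect(a,b,z,col):
        p=np.array([[-a,-b,z],[a,-b,z],[a,b,z],[-a,b,z]]);w=p@T[:3,:3].T+T[:3,3]
        q=(proj(f,w,Vi)+.5)*k
        cv2.polylines(im,[np.round(q*16).astype(np.int32)],True,col,1,cv2.LINE_AA,4)
    rect(.145,.195,.005,(255,0,0));rect(.15,.2,.028,(0,255,0));rect(.145,.195,.028,(0,255,255))
    return im
E
python3 - <<'E'
from tray import *
f=dict(np.load('/tmp/w2.npz'));Vi=np.linalg.inv(f['T']@f['T_tool_cam'])
T=tpose((.624,-.005),np.radians(6.1))
im=overlay(f,Vi,T,3); print(im.shape)
a=proj(f,[[.47,-.02,0.005]],Vi);print(a)
c=im[60*3:260*3,190*3:450*3]; cv2.imwrite('pics/ov2.png',c[:,:,::-1])
t=dict(np.load('/tmp/top0.npz'))
im=overlay(t,t['view'],T,5)
cv2.imwrite('pics/ov3.png',im[125*5:235*5,285*5:430*5,::-1])
E
```

```text
(1200, 1920, 3)
[[299.47023306 109.55743612]]
```

View pics/ov2.png

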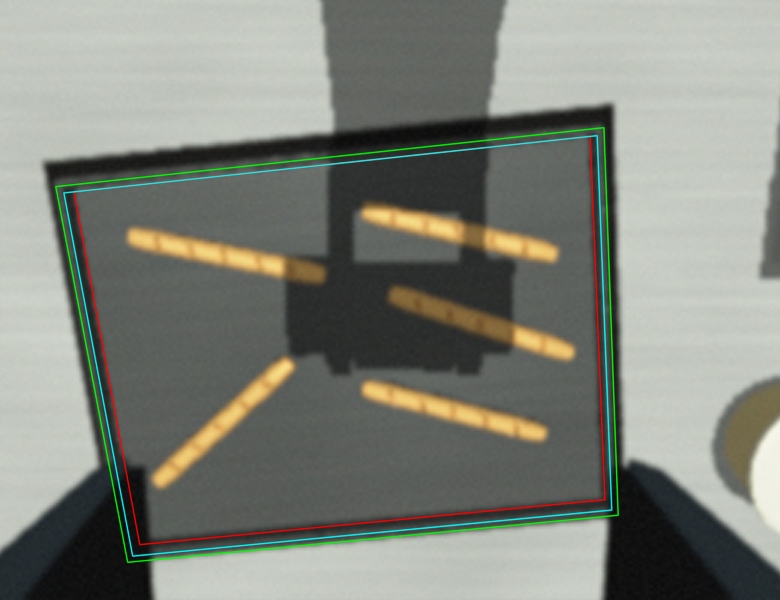

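View pics/ov3.png

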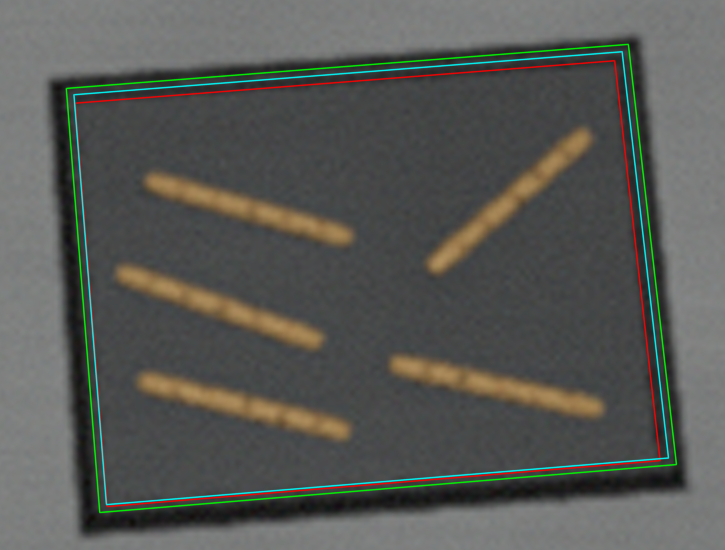

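The tray fit matches in both cameras: centre (0.624,-0.005), yaw 6.1°. The rake's yaw is 2.55° and its grip point is (0.443,0.387,0.074). Next I go above the grip with the jaws partly closed.

>>> carry_out(commands=[[4.6, 4.6, 1.3, 0], [4.6, 4.6, 1.3, 0], [4.6, 4.6, 1.3, 0], [4.6, 4.6, 1.3, 0], [4.6, 4.6, 1.3, 0], [4.6, 4.6, 1.3, 0], [4.6, 4.6, 1.3, 0], [4.6, 4.6, 1.3, -0.043], [0, 0, 0, 0], [0, 0, 0, 0], [0, 0, 0, 0]], claw=100)

```text
time: 3.75
tool_pos: [0.4698, 0.2937, 0.2553]
tcp_rot: [-1.188, -1.243, 1.241]
contact_force: [-0.7, -0.3, 0.1]
finger_gap: 0.608
```

```bash
python3 - <<'E'
from rig import ctrl, vision
from h import *
s=ctrl.sense(); T=toolT(s); print(s["time"],T.round(3).tolist())
f=vision.grab_frame("wrist"); np.savez('/tmp/w3.npz',T=T,**f)
cv2.imwrite('pics/w3.png',f["frame"][:,:,::-1])
V=T@f['T_tool_cam']
P=cloud(f,V)
hsv=cv2.cvtColor(f['frame'],cv2.COLOR_RGB2HSV)
m=(hsv[...,0]>5)&(hsv[...,0]<22)&(hsv[...,1]>110)&(P[...,2]>.07)&(P[...,2]<.09)
vv,uu=np.where(m); Q=np.array([ray(f,a,b,0.083,V) for a,b in zip(uu,vv)])[:,:2]
r=cv2.minAreaRect((Q*1000).astype(np.float32)); print('handle rect',r, np.median(P[vv,uu,2]))
E
```

```text
3.75 [[-0.045, 0.001, -0.999, 0.47], [0.999, 0.001, -0.045, 0.294], [0.001, -1.0, -0.001, 0.255], [0.0, 0.0, 0.0, 1.0]]
handle rect ((373.8409118652344, 385.00396728515625), (169.25900268554688, 24.93650245666504), 2.626723527908325) 0.08247076627729522
```

View pics/w3.png

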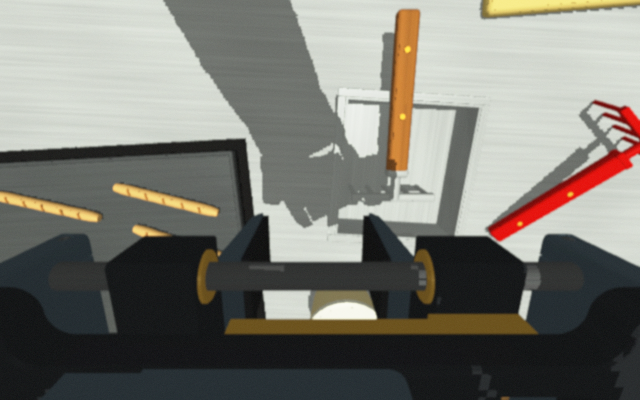

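>>> carry_out(commands=[[1.91, 1.9, 0.44, 0], [1.91, 1.9, 0.44, 0], [1.91, 1.9, 0.44, 0], [1.91, 1.9, 0.44, 0], [1.91, 1.9, 0.43, 0], [0, 0, 0, 0], [0, 0, 0, 0]])

```text
time: 4.5
tool_pos: [0.4442, 0.3876, 0.1601]
tcp_rot: [-1.188, -1.242, 1.241]
contact_force: [0.3, -0.6, -0.5]
finger_gap: 0.608
```

>>> carry_out(commands=[[0, 2, 0, 0], [0, 2, 0, 0], [0, 2, 0, 0], [0, 1.6, 0, 0], [0, 1, 0, 0], [0, 1, 0, 0], [0, 0, 0, 0], [0, 0, 0, 0]])

```text
time: 5.3
tool_pos: [0.4439, 0.388, 0.0636]
tcp_rot: [-1.188, -1.242, 1.241]
contact_force: [0.4, -0.8, 0.1]
finger_gap: 0.61
```

```bash
python3 - <<'E'
from rig import ctrl, vision
from h import *
f=vision.grab_frame("scene")
cv2.imwrite('pics/s1.png',cv2.resize(f["frame"][100:230,260:460],None,fx=4,fy=4,interpolation=cv2.INTER_CUBIC)[:,:,::-1])
f=vision.grab_frame("wrist")
cv2.imwrite('pics/w4.png',f["frame"][:,:,::-1])
E
```

```text
(no output)
```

View pics/s1.png

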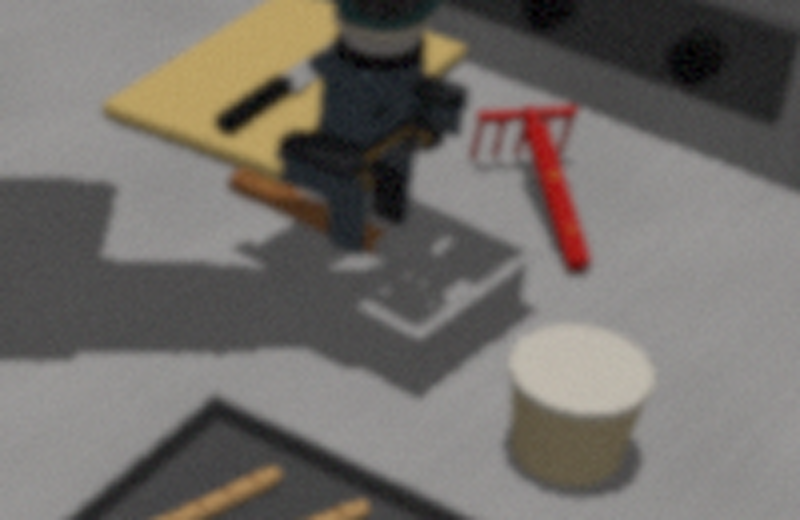

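View pics/w4.png

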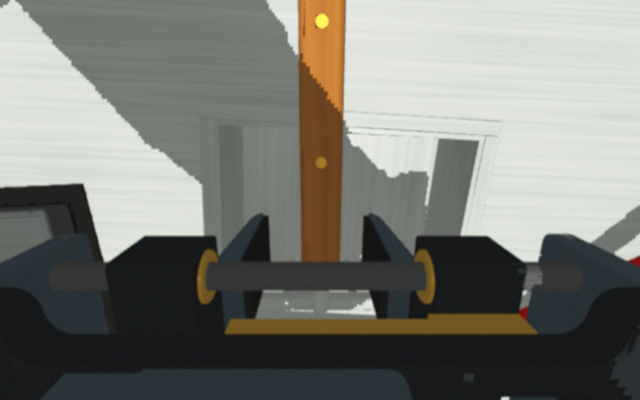

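The wrist view shows the wooden handle centred between the fingers at column 321, and in the scene view the fingers straddle it. Closing the jaws now.

>>> carry_out(commands=[[0, 0, 0, 0], [0, 0, 0, 0], [0, 0, 0, 0], [0, 0, 0, 0], [0, 0, 0, 0], [0, 0, 0, 0]], claw=255)

```text
time: 6.0
tool_pos: [0.4436, 0.388, 0.0633]
tcp_rot: [-1.188, -1.242, 1.242]
contact_force: [0.3, -0.8, 0.6]
finger_gap: 0.256
```

>>> carry_out(commands=[[0, -0.5, 0, 0], [0, -1, 0, 0], [0, -2, 0, 0], [0, -3, 0, 0], [0, -3, 0, 0], [0, -3, 0, 0], [0, -1, 0, 0], [0, 0, 0, 0], [0, 0, 0, 0]])

```text
time: 6.9
tool_pos: [0.4431, 0.3875, 0.1973]
tcp_rot: [-1.188, -1.241, 1.243]
contact_force: [-0.3, -0.2, -1.9]
finger_gap: 0.257
```

```bash
python3 - <<'E'
from rig import ctrl, vision
from h import *
f=vision.grab_frame("scene")
cv2.imwrite('pics/s2.png',cv2.resize(f["frame"][60:230,240:460],None,fx=3.5,fy=3.5,interpolation=cv2.INTER_CUBIC)[:,:,::-1])
f=vision.grab_frame("wrist")
cv2.imwrite('pics/w5.png',f["frame"][:,:,::-1])
f=vision.grab_frame("top");np.savez('/tmp/t2.npz',**f)
cv2.imwrite('pics/t2.png',cv2.resize(f["frame"][150:320,160:360],None,fx=4,fy=3.5,interpolation=cv2.INTER_CUBIC)[:,:,::-1])
E
```

```text
(no output)
```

View pics/s2.png

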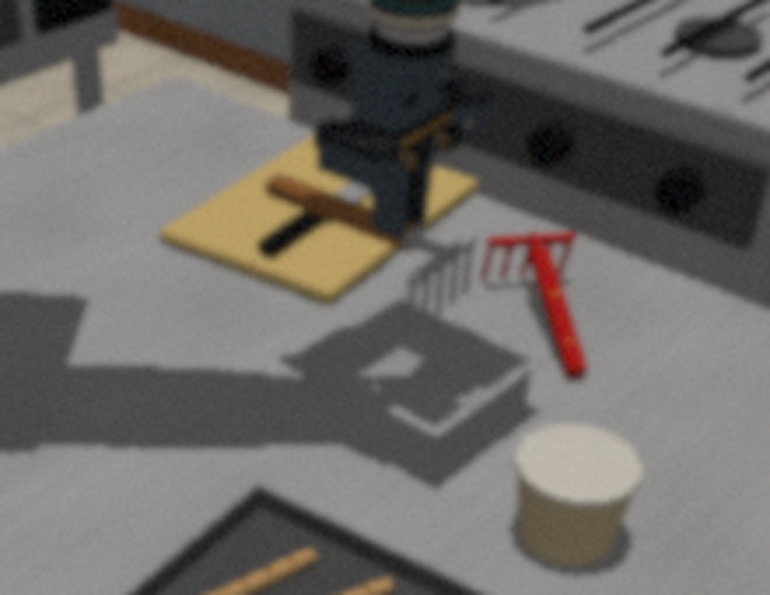

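View pics/w5.png

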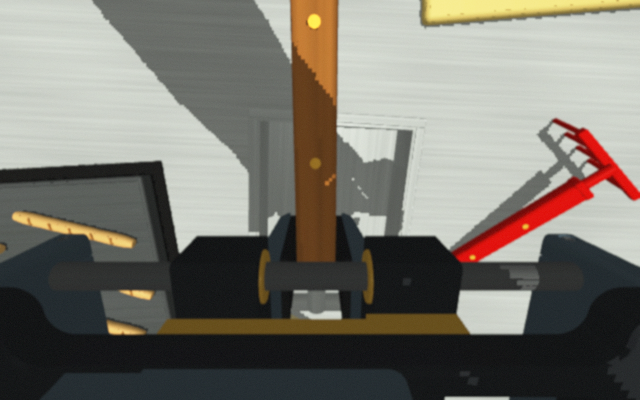

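View pics/t2.png

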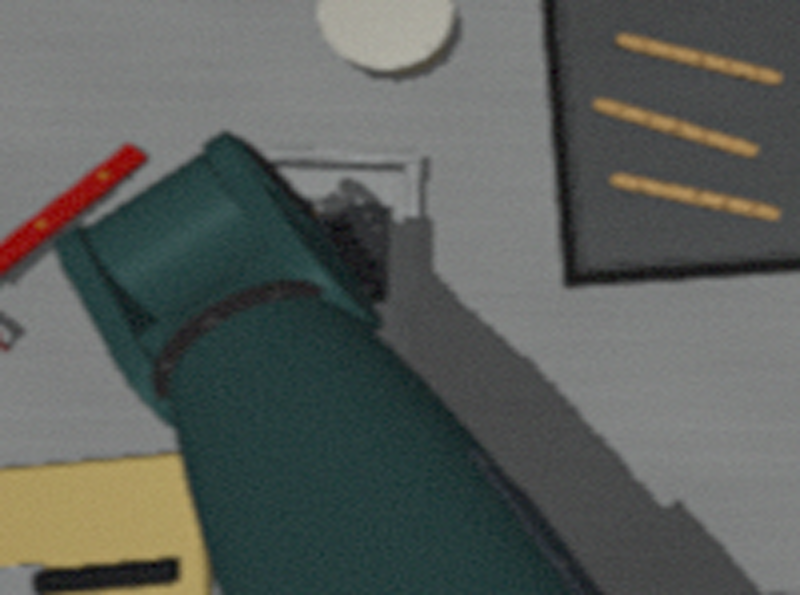

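>>> carry_out(commands=[[0, 0, 0, -0.061], [-2, 0, -1, 0], [-3, 0, -1.7, 0], [-3, 0, -1.7, 0], [-3, 0, -1.7, 0], [-3, 0, -1.7, 0], [-3, 0, -1.7, 0], [-3, 0, -1.7, 0], [-3, 0, -1.7, 0], [-3, 0, -1.7, 0], [-3, 0, -1.7, 0], [-2, 0, -1.2, 0], [-1, 0, -0.6, 0], [0, 0, 0, 0], [0, 0, 0, 0]])

```text
time: 8.55
tool_pos: [0.6565, 0.0893, 0.1976]
tcp_rot: [-1.157, -1.286, 1.287]
contact_force: [-0.2, -0.3, -1.5]
finger_gap: 0.254
```

```bash
cat > st.py <<'E'
from rig import ctrl, vision
from tray import *
TT=tpose((.624,-.005),np.radians(6.1))
def st():
    s=ctrl.sense();T=toolT(s);r=np.linalg.inv(TT)@T
    yaw=np.degrees(np.arctan2(-r[0,0],r[1,0]))
    tine=r[:3,3]+(-r[:3,2])*.055-np.array([0,0,.0605])
    print('t',round(s['time'],2),'tray tcp mm',(r[:3,3]*1000).round(1),'tine mm',(tine*1000).round(1),'relyaw deg',yaw.round(2),'F',np.round(s['contact_force'],1),'gap',round(s['finger_gap'],3))
    return s,T
E
python3 - <<'E'
from st import *
s,T=st()
f=vision.grab_frame("scene");np.savez('/tmp/s3.npz',**f)
cv2.imwrite('pics/s3.png',cv2.resize(f["frame"][60:350,200:420],None,fx=3,fy=2,interpolation=cv2.INTER_CUBIC)[:,:,::-1])
f=vision.grab_frame("wrist")
cv2.imwrite('pics/w6.png',f["frame"][:,:,::-1])
E
```

```text
t 8.55 tray tcp mm [ 42.4  90.3 197.6] tine mm [ 97.3  90.2 137.1] relyaw deg -0.07 F [-0.2 -0.3 -1.5] gap 0.254
```

View pics/s3.png

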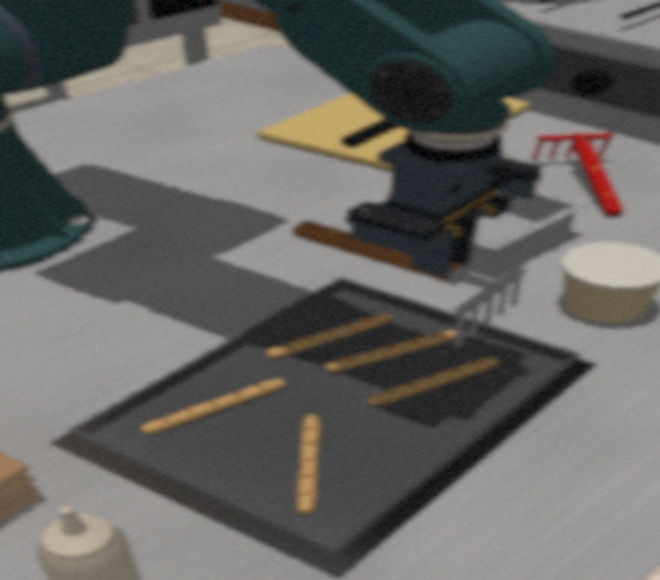

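View pics/w6.png

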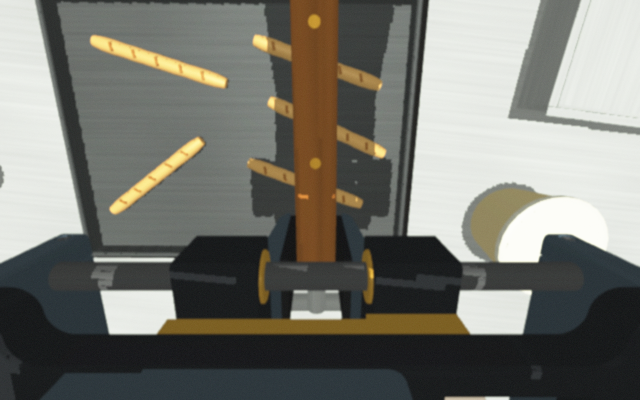

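```bash
python3 - <<'E'
from h import *
from tray import *
f=dict(np.load('/tmp/s3.npz'));TT=tpose((.624,-.005),np.radians(6.1))
im=cv2.resize(f['frame'],None,fx=5,fy=5,interpolation=cv2.INTER_CUBIC)
for y in (-48,-24,0,24,48):
    p=np.array([[97.3,90.2+y,137.1],[97.3,90.2+y,199.1]])/1000
    q=(proj(f,p@TT[:3,:3].T+TT[:3,3],f['view'])+.5)*5
    cv2.line(im,tuple(int(a) for a in q[0]),tuple(int(a) for a in q[1]),(255,0,0),1)
cv2.imwrite('pics/s3o.png',im[175*5:245*5,315*5:400*5,::-1])
E
```

View pics/s3o.png

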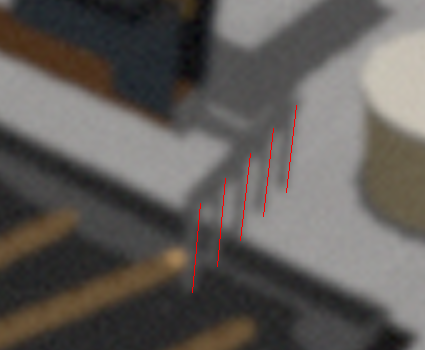

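```bash
python3 - <<'E'
from h import *
from tray import *
f=dict(np.load('/tmp/s3.npz'));TT=tpose((.624,-.005),np.radians(6.1))
k=10
im=cv2.resize(f['frame'],None,fx=k,fy=k,interpolation=cv2.INTER_CUBIC)
im=np.clip(im.astype(float)*1.8,0,255).astype(np.uint8)
a=im.copy()
for y in (-48,-24,0,24,48):
    p=np.array([[97.3,90.2+y,137.1],[97.3,90.2+y,199.1]])/1000
    q=(proj(f,p@TT[:3,:3].T+TT[:3,3],f['view'])+.5)*k
    cv2.line(a,tuple(int(t) for t in q[0]),tuple(int(t) for t in q[1]),(255,0,0),1)
c=lambda m:m[185*k:240*k,345*k:383*k]
cv2.imwrite('pics/s3p.png',np.hstack([c(im),c(a)])[:,:,::-1])
E
```

```text
(no output)
```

View pics/s3p.png

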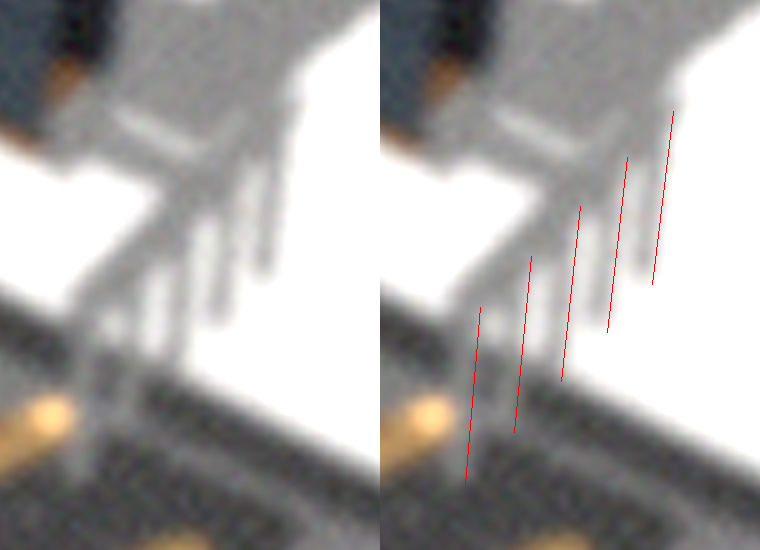

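>>> carry_out(commands=[[0, 2, -0.1, 0], [0, 3, -0.1, 0], [0, 3, 0, 0], [0, 2, 0, 0], [0, 1.5, 0, 0], [0, 1, 0, 0], [0, 0.4, 0, 0], [0, 0, 0, 0]])

```text
time: 9.45
tool_pos: [0.6593, 0.0891, 0.0694]
tcp_rot: [-1.158, -1.286, 1.286]
contact_force: [-0.0, -0.9, -0.8]
finger_gap: 0.252
```

>>> carry_out(commands=[[0, 0, 0.3, 0], [0, 0, 0.5, 0], [0, 0, 0.5, 0], [0, 0, 0.5, 0], [0, 0, 0.5, 0], [0, 0, 0.5, 0], [0, 0, 0.5, 0], [0, 0, 0.5, 0], [0, 0, 0.5, 0], [0, 0, 0.5, 0], [0, 0, 0.5, 0], [0, 0, 0.5, 0], [0, 0, 0, 0], [0, 0, 0, 0]])

```text
time: 10.85
tool_pos: [0.6016, 0.0828, 0.0693]
tcp_rot: [-1.158, -1.286, 1.286]
contact_force: [1.2, 0.3, -2.0]
finger_gap: 0.257
```

```bash
cat > look.py <<'E'
from st import *
import sys
n=sys.argv[1]
s,T=st()
f=vision.grab_frame("scene"); k=4
im=cv2.resize(f["frame"][190:350,215:405],None,fx=k,fy=k*.9,interpolation=cv2.INTER_CUBIC)
cv2.imwrite(f'pics/{n}_s.png',np.clip(im*1.4,0,255)[:,:,::-1])
f=vision.grab_frame("wrist"); V=np.linalg.inv(TT)@T@f['T_tool_cam']; f=dict(f)
# tray-frame ortho at stick top height
o=ortho(f,-.16,.16,-.2,.2,.015,.0008,np.linalg.inv(V)); cv2.imwrite(f'pics/{n}_o.png',o[:,:,::-1])
hsv=cv2.cvtColor(o,cv2.COLOR_RGB2HSV)
E
python3 look.py p1
```

```text
t 10.85 tray tcp mm [-13.   89.7  69.3] tine mm [42.  89.6  8.8] relyaw deg -0.07 F [ 1.2  0.3 -2. ] gap 0.257[ WARN:0@1.014] global loadsave.cpp:1063 imwrite_ Unsupported depth image for selected encoder is fallbacked to CV_8U.
```

View pics/p1_s.png

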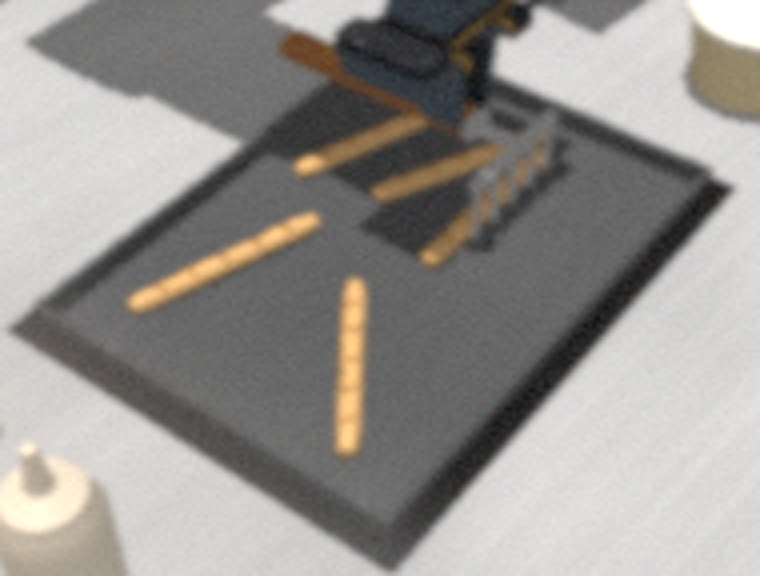

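View pics/p1_o.png

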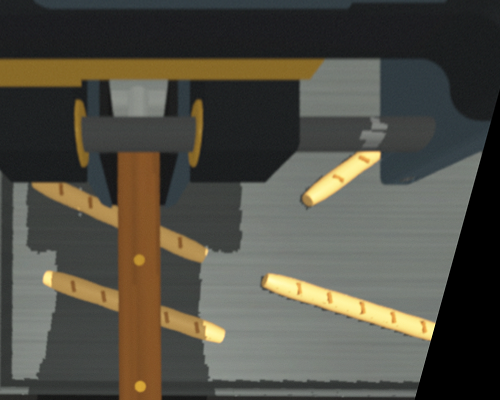

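>>> carry_out(commands=[[0, 0, 0.3, 0], [0, 0, 0.5, 0], [0, 0, 0.5, 0], [0, 0, 0.5, 0], [0, 0, 0.5, 0], [0, 0, 0.5, 0], [0, 0, 0.5, 0], [0, 0, 0.5, 0], [0, 0, 0.5, 0], [0, 0, 0.5, 0], [0, 0, 0.5, 0], [0, 0, 0.5, 0], [0, 0, 0.5, 0], [0, 0, 0.5, 0], [0, 0, 0, 0], [0, 0, 0, 0]])

```text
time: 12.55
tool_pos: [0.5339, 0.0757, 0.0693]
tcp_rot: [-1.158, -1.286, 1.286]
contact_force: [0.3, 0.2, -1.2]
finger_gap: 0.257
```

```bash
python3 look.py p2 2>/dev/null
```

```text
t 12.55 tray tcp mm [-81.   89.8  69.3] tine mm [-26.   89.7   8.8] relyaw deg -0.07 F [ 0.3  0.2 -1.2] gap 0.257
```

View pics/p2_s.png

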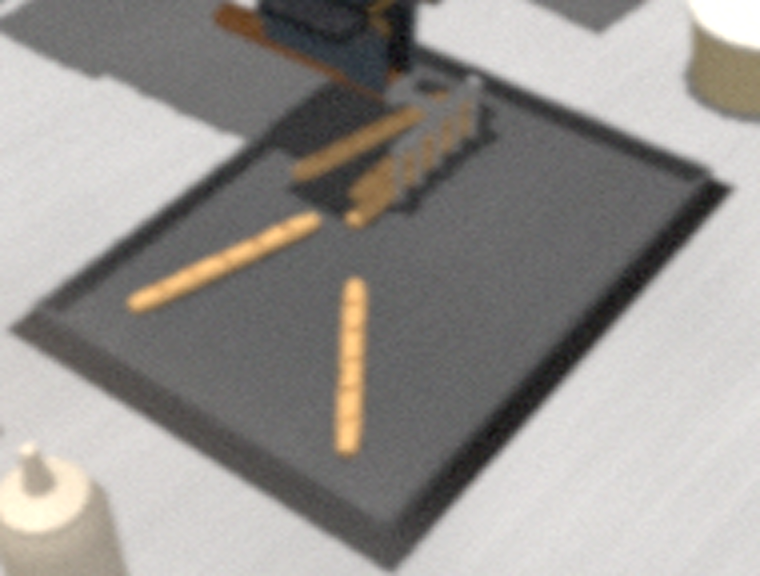

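View pics/p2_o.png

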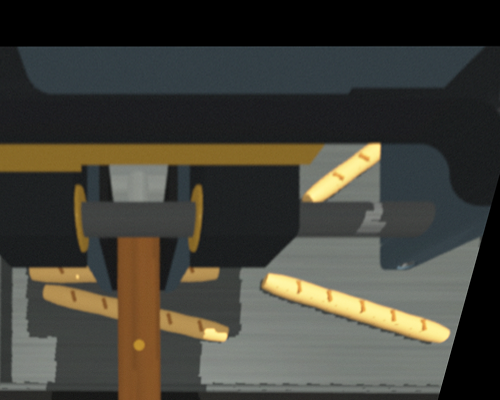

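>>> carry_out(commands=[[0, 0, 0.3, 0], [0, 0, 0.5, 0], [0, 0, 0.5, 0], [0, 0, 0.5, 0], [0, 0, 0.5, 0], [0, 0, 0.5, 0], [0, 0, 0.5, 0], [0, 0, 0.5, 0], [0, 0, 0.5, 0], [0, 0, 0.5, 0], [0, 0, 0.5, 0], [0, 0, 0.5, 0], [0, 0, 0.3, 0], [0, 0, 0, 0], [0, 0, 0, 0]])

```text
time: 14.15
tool_pos: [0.4733, 0.0693, 0.0693]
tcp_rot: [-1.158, -1.286, 1.286]
contact_force: [0.1, -0.0, -2.1]
finger_gap: 0.255
```

```bash
python3 look.py p3 2>/dev/null
```

```text
t 14.15 tray tcp mm [-142.    89.9   69.3] tine mm [-87.   89.8   8.8] relyaw deg -0.07 F [ 0.1 -0.  -2.1] gap 0.255
```

View pics/p3_s.png

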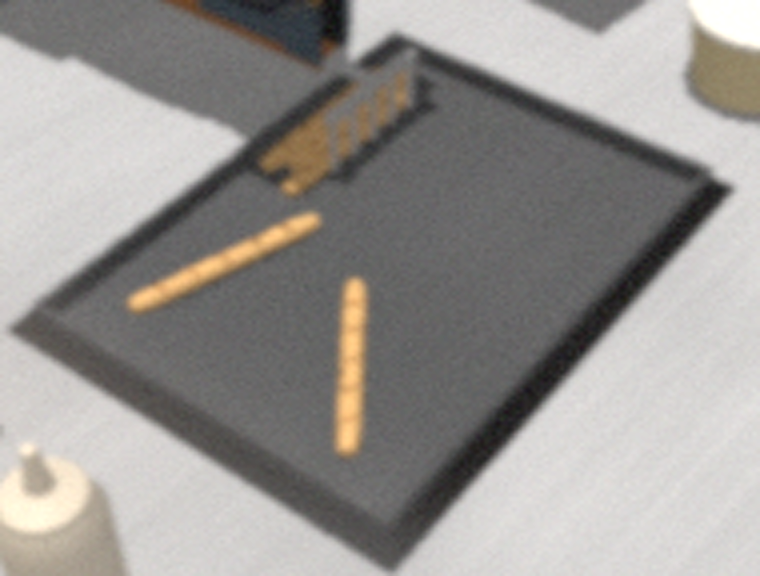

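View pics/p3_o.png

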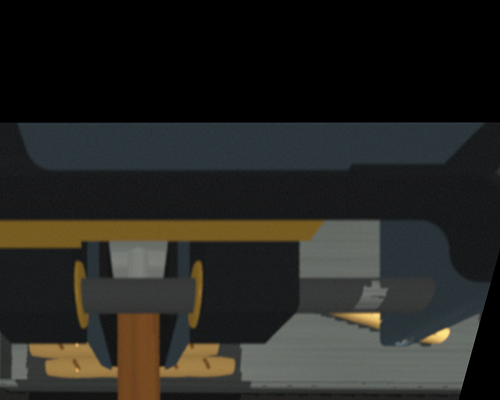

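>>> carry_out(commands=[[0, 0, 0.1, 0], [0, 0, 0.1, 0], [0, 0, 0.1, 0], [0, 0, 0.1, 0], [0, 0, 0.1, 0], [0, 0, 0, 0]])

```text
time: 14.85
tool_pos: [0.4681, 0.0687, 0.0692]
tcp_rot: [-1.158, -1.286, 1.286]
contact_force: [0.7, 0.4, -1.5]
finger_gap: 0.258
```

>>> carry_out(commands=[[0, 0, 0.1, 0], [0, 0, 0, 0]])

```text
time: 15.05
tool_pos: [0.4673, 0.0686, 0.0693]
tcp_rot: [-1.158, -1.286, 1.286]
contact_force: [0.5, 0.5, -1.4]
finger_gap: 0.258
```

>>> carry_out(commands=[[0, 0, 0.1, 0], [0, 0, 0, 0]])

```text
time: 15.25
tool_pos: [0.4665, 0.0685, 0.0693]
tcp_rot: [-1.158, -1.287, 1.286]
contact_force: [1.9, -0.1, -1.2]
finger_gap: 0.255
```

>>> carry_out(commands=[[0, 0, 0.1, 0], [0, 0, 0, 0]])

```text
time: 15.45
tool_pos: [0.4657, 0.0685, 0.0694]
tcp_rot: [-1.158, -1.287, 1.286]
contact_force: [3.2, -0.5, -1.6]
finger_gap: 0.254
```

```bash
python3 look.py p4 2>/dev/null
```

```text
t 15.45 tray tcp mm [-149.6   89.9   69.4] tine mm [-94.6  89.8   9. ] relyaw deg -0.08 F [ 3.2 -0.5 -1.6] gap 0.254
```

View pics/p4_s.png

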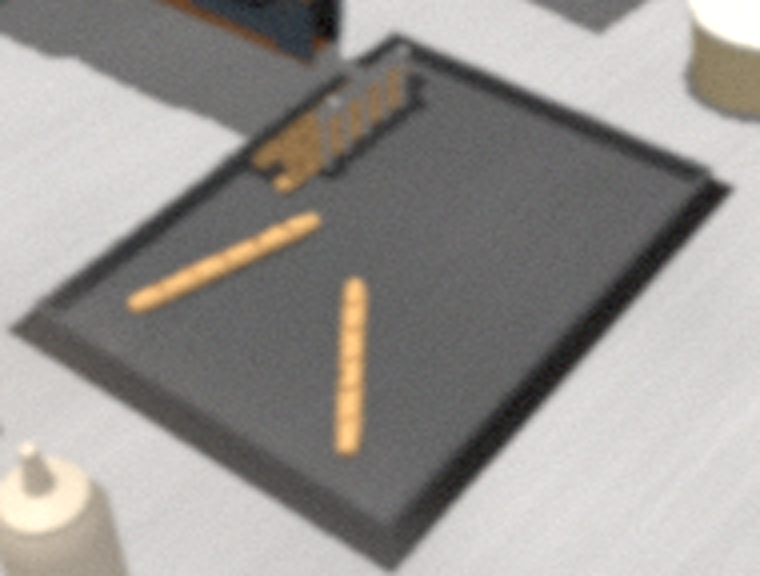

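>>> carry_out(commands=[[0, 0, 0.1, 0], [0, 0, 0, 0]])

```text
time: 15.75
tool_pos: [0.4648, 0.0684, 0.0695]
tcp_rot: [-1.159, -1.287, 1.285]
contact_force: [4.1, -0.5, -2.2]
finger_gap: 0.254
```

>>> carry_out(commands=[[0, 0, -0.3, 0], [0, 0, -0.7, 0], [0, -1, -0.5, 0], [0, -3, 0, 0], [0, -2, 0, 0], [-3, 0, -3, 0], [-3, 0, -3, 0], [-3, 0, -3, 0], [-3, 0, -3, 0], [-3, 0, -3, 0], [-3, 0, -3, 0], [-1.6, 0, -1.3, 0], [0, 0, 0, 0], [0, 0, 0, 0]])

```text
time: 17.15
tool_pos: [0.6912, -0.1047, 0.1291]
tcp_rot: [-1.157, -1.285, 1.286]
contact_force: [-0.1, 0.7, -3.3]
finger_gap: 0.258
```

```bash
python3 look.py p5 2>/dev/null
```

```text
t 17.15 tray tcp mm [  56.3 -106.3  129.1] tine mm [ 111.3 -106.4   68.6] relyaw deg -0.1 F [-0.1  0.7 -3.3] gap 0.258
```

View pics/p5_s.png

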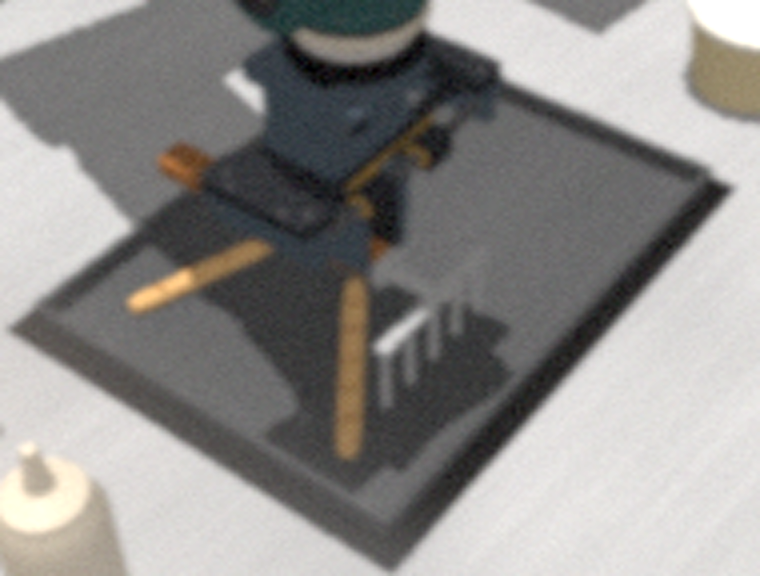

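View pics/p5_o.png

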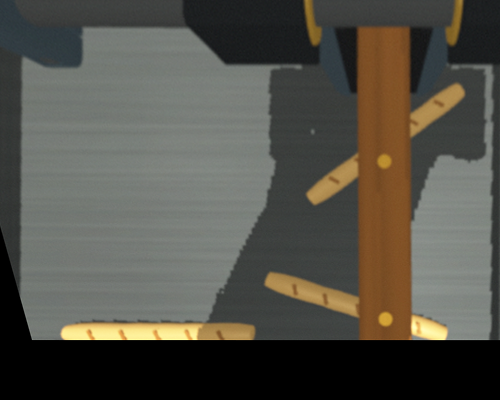

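>>> carry_out(commands=[[0, 2, 0, 0], [0, 2, 0, 0], [0, 1, 0, 0], [0, 0.7, 0, 0], [0, 0.3, 0, 0], [0, 0, 0, 0]])

```text
time: 17.85
tool_pos: [0.6918, -0.1046, 0.0695]
tcp_rot: [-1.158, -1.286, 1.286]
contact_force: [-0.1, -0.6, -1.5]
finger_gap: 0.254
```

>>> carry_out(commands=[[0, 0, 0.3, 0], [0, 0, 0.5, 0], [0, 0, 0.5, 0], [0, 0, 0.5, 0], [0, 0, 0.5, 0], [0, 0, 0.5, 0], [0, 0, 0.5, 0], [0, 0, 0.5, 0], [0, 0, 0.5, 0], [0, 0, 0.5, 0], [0, 0, 0.5, 0], [0, 0, 0.5, 0], [0, 0, 0.5, 0], [0, 0, 0.5, 0], [0, 0, 0.5, 0], [0, 0, 0.5, 0], [0, 0, 0.5, 0], [0, 0, 0.3, 0], [0, 0, 0, 0]])

```text
time: 19.75
tool_pos: [0.6058, -0.1138, 0.0693]
tcp_rot: [-1.158, -1.286, 1.286]
contact_force: [0.1, 0.0, -1.2]
finger_gap: 0.252
```

```bash
python3 look.py p6 2>/dev/null
```

```text
t 19.75 tray tcp mm [ -29.6 -106.3   69.3] tine mm [  25.4 -106.3    8.8] relyaw deg -0.08 F [ 0.1  0.  -1.2] gap 0.252
```

View pics/p6_s.png

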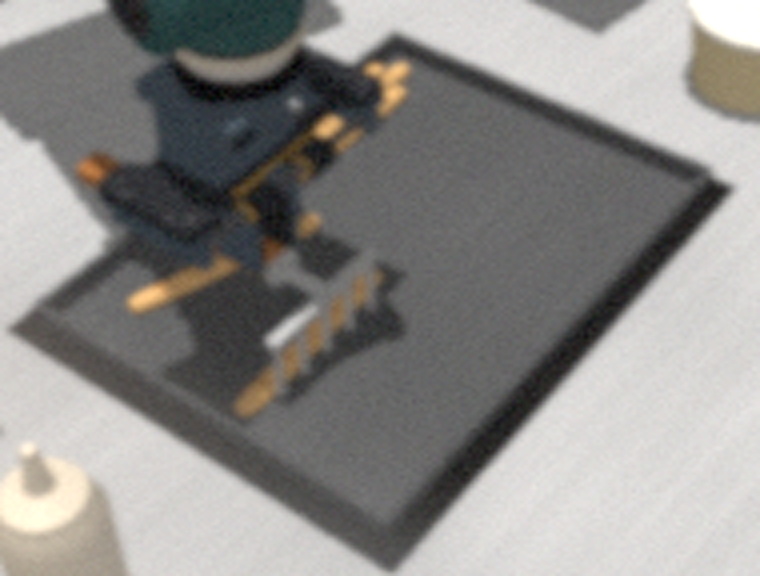

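View pics/p6_o.png

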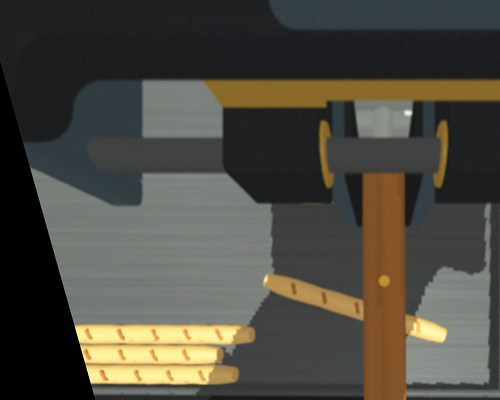

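```bash
python3 - <<'E'
from st import *
f=vision.grab_frame("scene"); V=np.linalg.inv(TT)@np.linalg.inv(f['view'])
for n,(a,b) in dict(Eright=(243,410),Eleft=(382,272),Dright=(132,302),Dleft=(318,222),).items():
    print(n,(1000*ray(f,a/4+215,b/3.6+190,.012,V)).round(1))
o=ortho(f,-.16,.16,-.2,.2,.012,.0008,np.linalg.inv(V));cv2.imwrite('pics/os1.png',np.clip(o.astype(int)*3//2,0,255).astype(np.uint8)[:,:,::-1])
E
```

```text
Eright [  13.8 -179.6   12. ]
Eleft [  9.  -27.3  12. ]
Dright [-111.2 -151.6   12. ]
Dleft [-60.  -13.3  12. ]
```

View pics/os1.png

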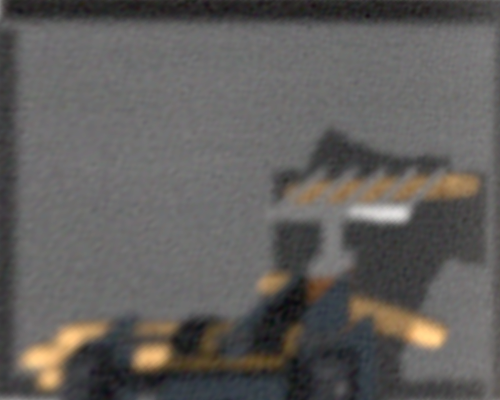

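>>> carry_out(commands=[[0.06, 0, 0.3, 0], [0.11, 0, 0.5, 0], [0.11, 0, 0.5, 0], [0.11, 0, 0.5, 0], [0.11, 0, 0.5, 0], [0.11, 0, 0.5, 0], [0.11, 0, 0.5, 0], [0.11, 0, 0.5, 0], [0.11, 0, 0.5, 0], [0.11, 0, 0.5, 0], [0.11, 0, 0.5, 0], [0, 0, 0, 0]])

```text
time: 21.1
tool_pos: [0.5515, -0.1077, 0.0692]
tcp_rot: [-1.157, -1.286, 1.286]
contact_force: [-0.1, -0.8, -1.7]
finger_gap: 0.248
```

>>> carry_out(commands=[[0, 0, 0.3, 0], [0, 0, 0.5, 0], [0, 0, 0.5, 0], [0, 0, 0.5, 0], [0, 0, 0.5, 0], [0, 0, 0.5, 0], [0, 0, 0.5, 0], [0, 0, 0.5, 0], [0, 0, 0.5, 0], [0, 0, 0.5, 0], [0, 0, 0.5, 0], [0, 0, 0.5, 0], [0, 0, 0.5, 0], [0, 0, 0.5, 0], [0, 0, 0.3, 0], [0, 0, 0, 0]])

```text
time: 22.7
tool_pos: [0.4812, -0.1153, 0.0692]
tcp_rot: [-1.157, -1.286, 1.286]
contact_force: [-0.8, 0.3, -1.7]
finger_gap: 0.255
```

```bash
python3 look.py p7 2>/dev/null
```

```text
t 22.7 tray tcp mm [-153.7  -94.5   69.2] tine mm [-98.7 -94.6   8.7] relyaw deg -0.08 F [-0.8  0.3 -1.7] gap 0.255
```

View pics/p7_s.png

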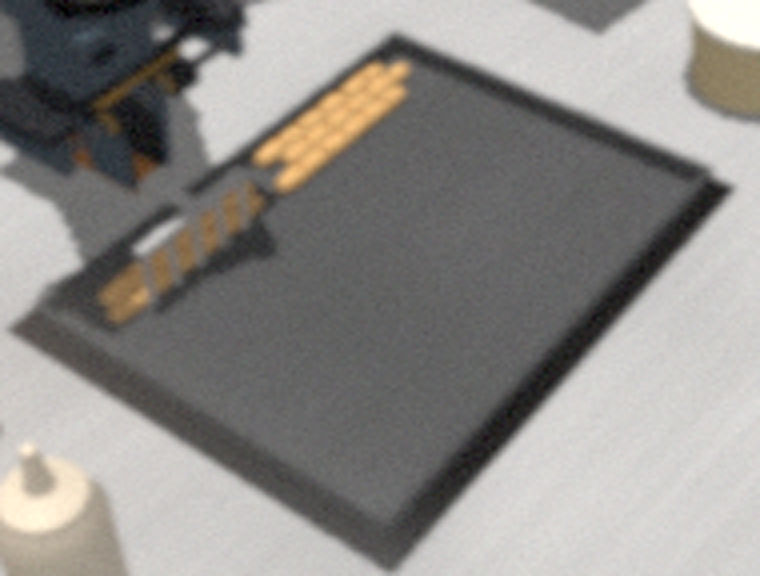

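View pics/p7_o.png

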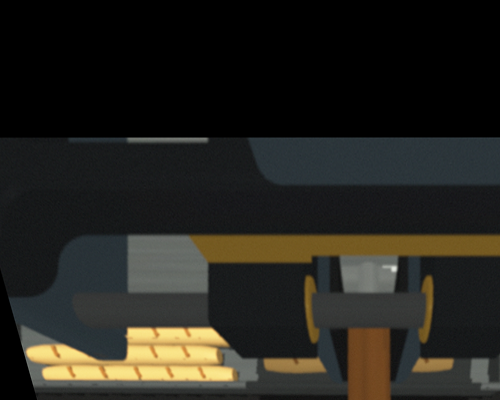

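>>> carry_out(commands=[[0, 0, 0.2, 0], [0, 0, 0.2, 0], [0, 0, 0.2, 0], [0, 0, 0.2, 0], [0, 0, 0.1, 0], [0, 0, 0.1, 0], [0, 0, 0, 0]])

```text
time: 23.5
tool_pos: [0.4716, -0.1164, 0.0693]
tcp_rot: [-1.158, -1.286, 1.286]
contact_force: [0.4, 0.1, -0.7]
finger_gap: 0.257
```

>>> carry_out(commands=[[0, 0, 0.1, 0], [0, 0, 0, 0]])

```text
time: 23.7
tool_pos: [0.4706, -0.1164, 0.0692]
tcp_rot: [-1.157, -1.286, 1.286]
contact_force: [-0.3, 0.7, -1.1]
finger_gap: 0.255
```

>>> carry_out(commands=[[0, 0, 0.1, 0], [0, 0, 0, 0]])

```text
time: 23.9
tool_pos: [0.4696, -0.1165, 0.0692]
tcp_rot: [-1.158, -1.286, 1.286]
contact_force: [1.0, 0.4, -1.1]
finger_gap: 0.259
```

>>> carry_out(commands=[[0, 0, 0.1, 0], [0, 0, 0, 0]])

```text
time: 24.1
tool_pos: [0.4688, -0.1167, 0.0693]
tcp_rot: [-1.158, -1.286, 1.286]
contact_force: [1.4, -0.2, -1.7]
finger_gap: 0.251
```

>>> carry_out(commands=[[0, 0, 0.1, 0], [0, 0, 0, 0]])

```text
time: 24.3
tool_pos: [0.468, -0.1168, 0.0694]
tcp_rot: [-1.158, -1.287, 1.286]
contact_force: [3.6, 0.6, -2.9]
finger_gap: 0.254
```

```bash
python3 look.py p8 2>/dev/null
```

```text
t 24.3 tray tcp mm [-167.   -94.6   69.4] tine mm [-112.   -94.7    8.9] relyaw deg -0.09 F [ 3.6  0.6 -2.9] gap 0.254
```

View pics/p8_s.png

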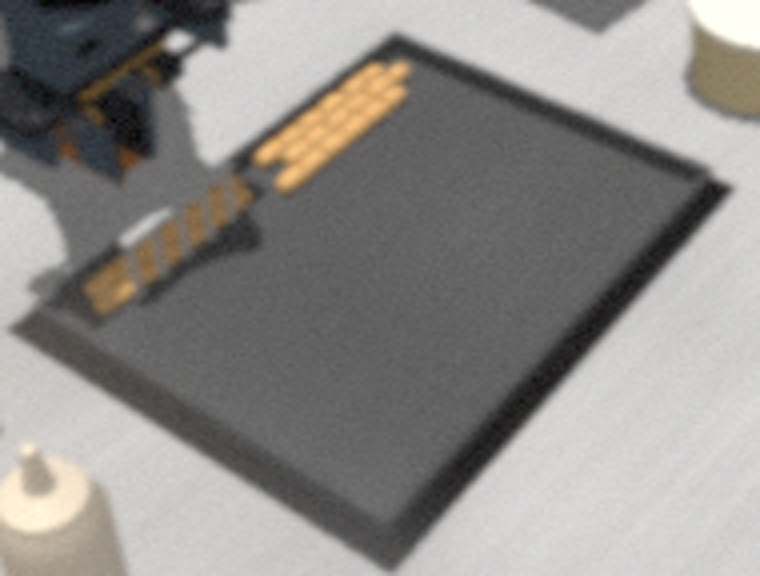

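>>> carry_out(commands=[[0, 0, 0.1, 0], [0, 0, 0, 0], [0, 0, -0.4, 0], [0, 0, -0.3, 0], [0, 0, 0, 0]])

```text
time: 24.9
tool_pos: [0.4737, -0.116, 0.0691]
tcp_rot: [-1.157, -1.286, 1.287]
contact_force: [-0.1, 0.8, -1.7]
finger_gap: 0.258
```

```bash
python3 look.py p9 2>/dev/null
```

```text
t 24.9 tray tcp mm [-161.3  -94.4   69.1] tine mm [-106.3  -94.5    8.6] relyaw deg -0.05 F [-0.1  0.8 -1.7] gap 0.258
```

View pics/p9_s.png

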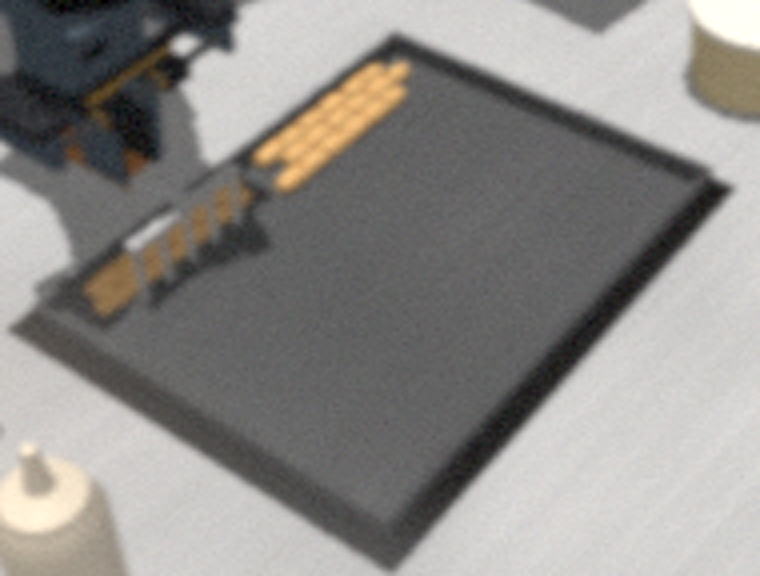

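View pics/p9_o.png

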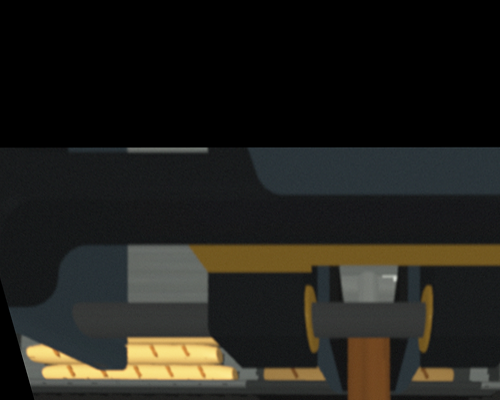

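>>> carry_out(commands=[[0.5, 0, 0, 0], [0.6, 0, 0, 0], [0.6, 0, 0, 0], [0.6, 0, 0, 0], [0.6, 0, 0, 0], [0.5, 0, 0, 0], [0.4, 0, 0, 0], [0.4, 0, 0, 0], [0.4, 0, 0, 0], [0.4, 0, 0, 0], [0.4, 0, 0, 0], [0, 0, 0, 0]])

```text
time: 26.2
tool_pos: [0.4679, -0.062, 0.0692]
tcp_rot: [-1.157, -1.286, 1.287]
contact_force: [-0.6, 0.4, -1.2]
finger_gap: 0.256
```

```bash
python3 look.py p10 2>/dev/null
```

```text
t 26.2 tray tcp mm [-161.2  -40.1   69.2] tine mm [-106.2  -40.2    8.7] relyaw deg -0.05 F [-0.6  0.4 -1.2] gap 0.256
```

View pics/p10_s.png

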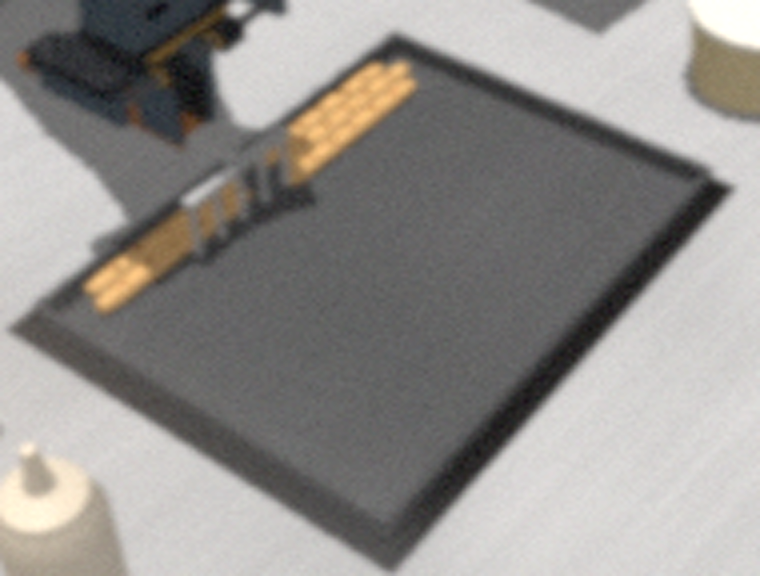

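View pics/p10_o.png

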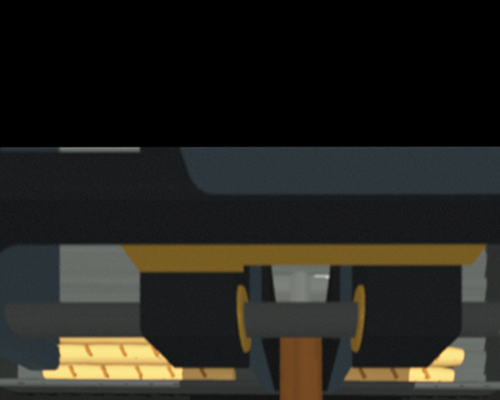

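>>> carry_out(commands=[[0.4, 0, 0, 0], [0, 0, 0, 0], [-0.5, 0, 0, 0], [-0.3, 0, -0.5, 0], [0, 0, -1, 0], [0, -1, -1, 0], [0, -3, -1, 0], [0, -3, -2, 0], [0, -3, -3, 0], [0, -3, -3, 0], [0, -3, -3, 0], [0, -3, -3, 0], [0, 0, 0, 0], [0, 0, 0, 0]])

```text
time: 27.7
tool_pos: [0.6433, -0.0477, 0.2601]
tcp_rot: [-1.158, -1.287, 1.286]
contact_force: [-0.9, 0.3, -2.3]
finger_gap: 0.261
```

```bash
cat > look2.py <<'E'
from st import *
import sys
n=sys.argv[1]
s,T=st()
f=dict(vision.grab_frame("wrist")); np.savez(f'/tmp/{n}.npz',T=T,**f)
cv2.imwrite(f'pics/{n}_w.png',f['frame'][:,:,::-1])
V=np.linalg.inv(TT)@T@f['T_tool_cam']
o=ortho(f,-.17,-.03,-.2,.2,.015,.0005,np.linalg.inv(V)); cv2.imwrite(f'pics/{n}_o.png',o[:,:,::-1])
t=dict(vision.grab_frame("top")); Vt=np.linalg.inv(TT)@np.linalg.inv(t['view'])
o2=ortho(t,-.17,-.03,-.2,.2,.015,.0005,np.linalg.inv(Vt)); cv2.imwrite(f'pics/{n}_ot.png',np.vstack([o,o2])[:,:,::-1])
E
python3 look2.py q1
```

```text
t 27.7 tray tcp mm [ 14.6 -44.5 260.1] tine mm [ 69.6 -44.6 199.6] relyaw deg -0.05 F [-0.9  0.3 -2.3] gap 0.261
```

View pics/q1_ot.png

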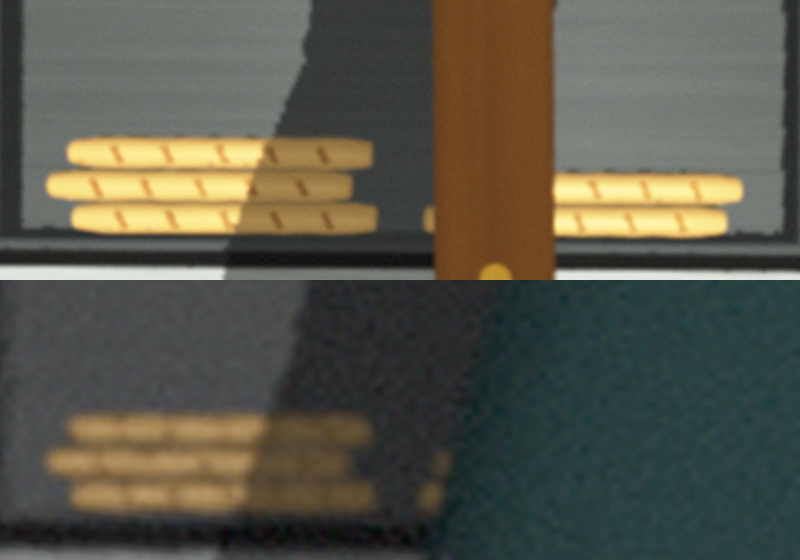

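View pics/q1_w.png

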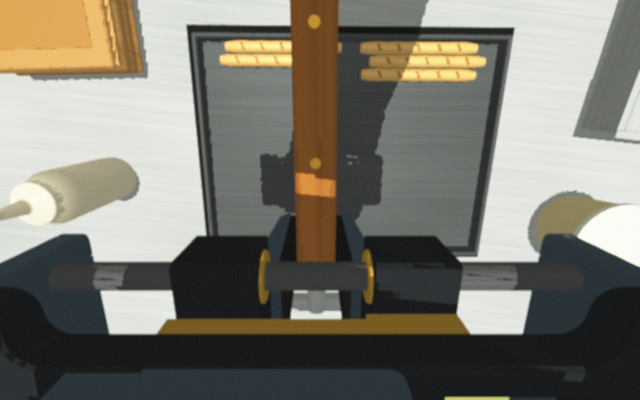

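>>> carry_out(commands=[[0, 0, 0, 0.061], [2, 0, 0.8, 0], [3.5, 0, 1.4, 0], [3.5, 0, 1.4, 0], [3.5, 0, 1.4, 0], [3.5, 0, 1.4, 0], [3.5, 0, 1.4, 0], [3.5, 0, 1.4, 0], [3.5, 0, 1.4, 0], [3.5, 0, 1.4, 0], [3.5, 0, 1.4, 0], [3.5, 0, 1.4, 0], [3.5, 0, 1.4, 0], [2.5, 0, 1.1, 0], [1.4, 0, 0.6, 0], [0, 0, 0, 0], [0, 0, 0, 0]])

```text
time: 29.5
tool_pos: [0.4437, 0.3871, 0.2589]
tcp_rot: [-1.188, -1.242, 1.243]
contact_force: [-0.3, 0.1, -2.2]
finger_gap: 0.255
```

```bash
cat > toG.py <<'E'
from st import *
s,T=st()
d=T[:3,:3].T@(np.array([.4437,.388,.0636])-T[:3,3])*100
print('tool delta cm',d.round(2),'yaw',np.degrees(np.arctan2(-T[0,0],T[1,0])).round(2), 'pos',T[:3,3].round(4))
E
python3 toG.py
```

```text
t 29.5 tray tcp mm [-137.7  409.   258.9] tine mm [-82.8 405.6 198.4] relyaw deg -3.53 F [-0.3  0.1 -2.2] gap 0.255
tool delta cm [ 0.1  19.53 -0.02] yaw 2.57 pos [0.4437 0.3871 0.2589]
```

>>> carry_out(commands=[[0.1, 2, 0, 0], [0, 3, 0, 0], [0, 3, 0, 0], [0, 3, 0, 0], [0, 3, 0, 0], [0, 2, 0, 0], [0, 1.5, 0, 0], [0, 0.8, 0, 0], [0, 0.6, 0, 0], [0, 0.3, 0, 0], [0, 0.2, 0, 0], [0, 0, 0, 0], [0, 0, 0, 0]])

```text
time: 30.8
tool_pos: [0.4442, 0.3889, 0.0657]
tcp_rot: [-1.188, -1.242, 1.241]
contact_force: [-0.7, -0.8, -0.7]
finger_gap: 0.256
```

```bash
python3 toG.py;  python3 - <<'E'
from st import *
f=vision.grab_frame("wrist");cv2.imwrite('pics/w9.png',f["frame"][:,:,::-1])
f=vision.grab_frame("scene");cv2.imwrite('pics/s9.png',cv2.resize(f["frame"][100:230,260:460],None,fx=4,fy=4,interpolation=cv2.INTER_CUBIC)[:,:,::-1])
E
```

```text
t 30.8 tray tcp mm [-136.9  410.8   65.7] tine mm [-82.  407.3   5.3] relyaw deg -3.56 F [-0.7 -0.8 -0.7] gap 0.256
tool delta cm [-0.09  0.21  0.05] yaw 2.54 pos [0.4442 0.3889 0.0657]
```

View pics/w9.png

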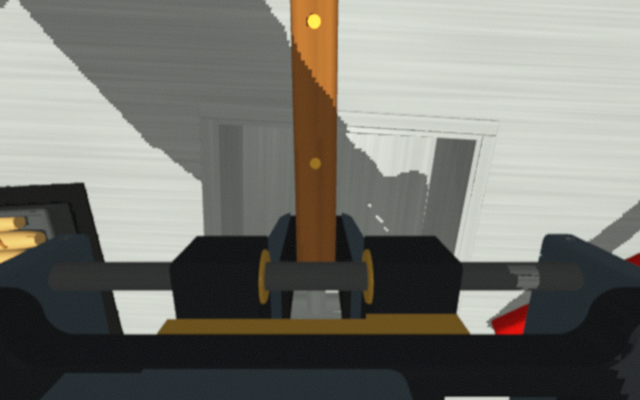

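View pics/s9.png

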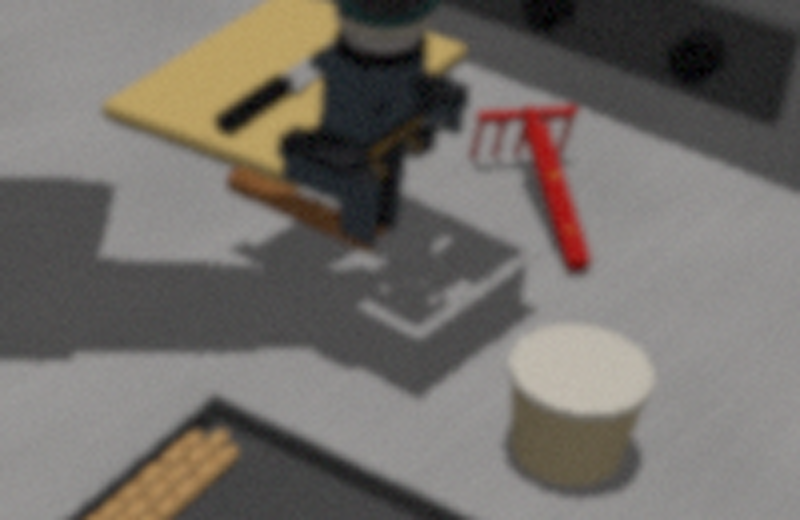

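>>> carry_out(commands=[[-0.05, 0.1, 0.05, 0], [0, 0.1, 0, 0], [0, 0, 0, 0], [0, 0, 0, 0]])

```text
time: 31.3
tool_pos: [0.4435, 0.3882, 0.0633]
tcp_rot: [-1.188, -1.242, 1.242]
contact_force: [-1.1, -0.5, 1.5]
finger_gap: 0.253
```

>>> carry_out(commands=[[0, 0, 0, 0], [0, 0, 0, 0], [0, 0, 0, 0], [0, 0, 0, 0], [0, 0, 0, 0], [0, 0, 0, 0], [0, 0, 0, 0]], claw=100)

```text
time: 32.0
tool_pos: [0.4435, 0.3881, 0.0632]
tcp_rot: [-1.188, -1.242, 1.242]
contact_force: [-0.5, -0.8, 0.5]
finger_gap: 0.61
```

```bash
python3 - <<'E'
from st import *
f=vision.grab_frame("wrist");cv2.imwrite('pics/w10.png',f["frame"][:,:,::-1])
E
```

```text
(no output)
```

View pics/w10.png

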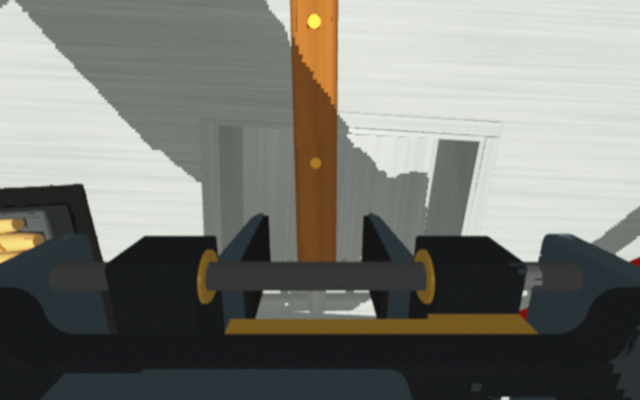

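The rake stands free, with clear space on both sides of the handle. I'll rise straight up and move aside for a final check.

>>> carry_out(commands=[[0, -1, 0, 0], [0, -2, 0, 0], [0, -3, 0, 0], [0, -4, 0, 0], [0, -4, 0, 0], [0, -4, 0, 0], [-2, -4, 0, 0], [-3, -4, 0, 0], [-4, -2, 0, 0], [-4, -1, 0, 0], [-4, 0, 0, 0], [-3, 0, 0, 0], [0, 0, 0, 0], [0, 0, 0, 0]])

```text
time: 33.45
tool_pos: [0.4524, 0.188, 0.354]
tcp_rot: [-1.189, -1.241, 1.24]
contact_force: [-0.4, -0.7, -0.2]
finger_gap: 0.612
```

```bash
python3 - <<'E'
from st import *
s,T=st()
f=dict(vision.grab_frame("wrist"));cv2.imwrite('pics/w11.png',f["frame"][:,:,::-1])
V=T@f['T_tool_cam'];P=cloud(f,V)
hsv=cv2.cvtColor(f['frame'],cv2.COLOR_RGB2HSV)
m=(hsv[...,0]>5)&(hsv[...,0]<22)&(hsv[...,1]>110)&(P[...,2]>.07)&(P[...,2]<.095)&(P[...,1]>.3)
vv,uu=np.where(m);Q=np.array([ray(f,a,b,.083,V) for a,b in zip(uu,vv)])[:,:2]
print(cv2.minAreaRect((Q*1000).astype(np.float32)))
c=np.polyfit(P[vv,uu,0],P[vv,uu,2],1);print('handle slope deg',np.degrees(np.arctan(c[0])),'z',np.median(P[vv,uu,2]))
Vt=np.linalg.inv(np.linalg.inv(TT)@V)
o=ortho(f,-.17,-.03,-.2,.2,.015,.0005,Vt);cv2.imwrite('pics/o11.png',o[:,:,::-1])
f=vision.grab_frame("scene");cv2.imwrite('pics/s11.png',f["frame"][:,:,::-1])
f=vision.grab_frame("top");cv2.imwrite('pics/t11.png',f["frame"][:,:,::-1])
E
```

```text
t 33.45 tray tcp mm [-150.2  210.2  354. ] tine mm [-95.3 206.7 293.5] relyaw deg -3.65 F [-0.4 -0.7 -0.2] gap 0.612
((595.9119262695312, 449.0624694824219), (633.533447265625, 63.75704574584961), 17.29616355895996)
handle slope deg -0.2605896374668432 z 0.08231231882447476
```

View pics/w11.png

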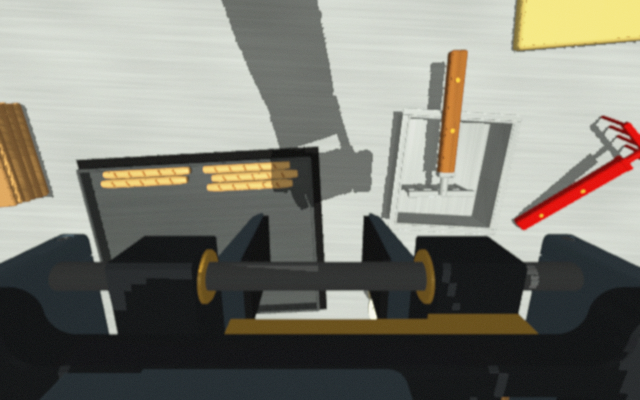

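View pics/o11.png

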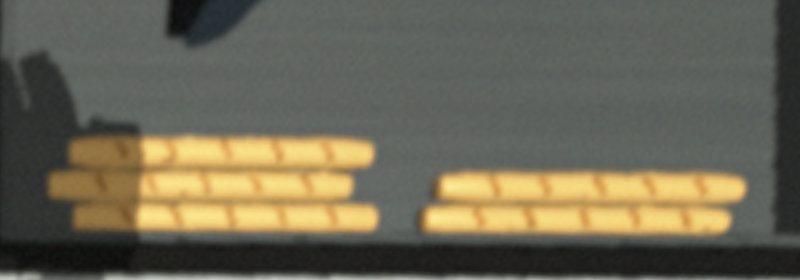

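View pics/s11.png

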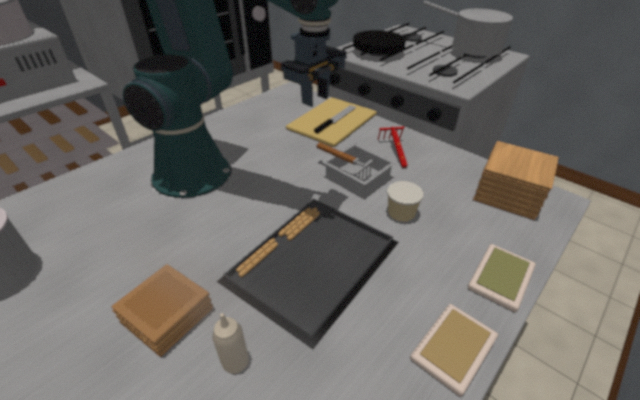

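View pics/t11.png

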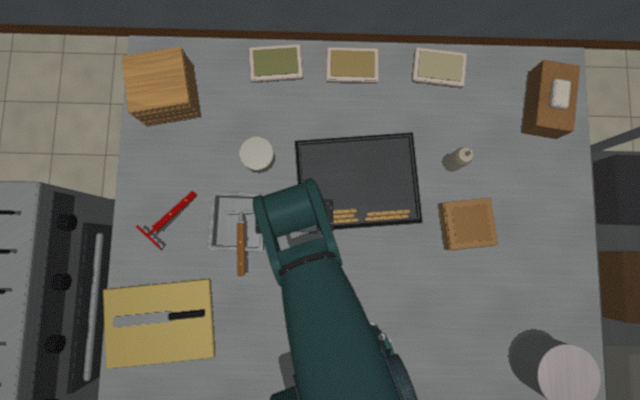

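```bash
python3 -c "
from rig import ctrl
print(ctrl.finish_job(), ctrl.sense()['time'])"
```

```text
the job is handed in; nothing more can be done
the job is handed in; nothing more can be done
```

The five breadsticks now lie in two rows against the tray's near rim, three in the left half and two in the right, and the rake is back in its steel pan. I handed the job in at about 33.6 s, inside the 72 s limit; no verdict was given.

**What I did:** I took the wooden-handled rake out of the pan and combed three sticks into the left half and two into the right. I stopped each pull when the contact force reached about 4 N. I then nudged the outermost left stick along with one tine so that it lay fully in its own half. The rake went back in the pose I took it from, and I let go.

**Last checks:**
- **Rows:** In the final images all five sticks lie flat and parallel to the near wall at about 16.5 mm spacing. The left row ends about 10 mm left of the tray's midline, and the right row about 11 mm right of it.
- **Stick ends:** These are not perfectly flush. The middle stick on the left sits about 11 mm further left than its neighbours, and the two on the right differ by about 7 mm. I left them that way.
- **Rake:** Its tines rest on the pan floor, judged by the reversal in the contact force as it was lowered. The handle is level over the pan's near rim: slope 0.3°, top at 82 mm against an expected 83 mm.
- **Bystanders:** The plates, bottle, tub and red rake show no movement in the top view.
- **Failed check:** A last automatic outline fit of the handle failed, probably by picking up other wood-coloured objects. I judged the handle's position from the images and its height from the depth reading instead.

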